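Set the tray: a coaster from the sprung dispenser under every jar and pot

TASK

Lift the red lever of the coaster dispenser so that its tongue frees the stack, then set the tray: for every honey jar, pesto jar, blue pot and brown pot that stands on the worktop take one coaster off the top of the stack, lay it flat in the serving tray, and stand the jar or pot upright in the middle of it, one to a coaster. Leave the spare coasters in the dispenser, press its lever down until the detent holds it over the stack again, and leave the salt shaker and the sugar canister where they are.

Things in the scene. Friction and masses are not known exactly. Their poses are not given: they have to be found in the camera images.
- tray: wooden serving tray with cut-out end grips, fixed, 211 x 433 mm outside; origin at the centre of its underside on the worktop, its y axis runs along its length, x across. Inside floor 176 x 360 mm, 8 mm above the worktop; walls 48 mm high, grips to 70 mm.
- dispenser: grey coaster dispenser, fixed, 136 x 96 mm foot; origin at the centre of its underside on the worktop. Its -x side carries the lever. Five coasters lie in it, long side along its x, between end walls and corner guides 90 mm high (2 mm play); the middle 70 mm of both long sides (+y, -y) is open for the fingers. Lever bracket: cheeks at x -54 to -66 mm, y within 25 mm, 148 mm high.
- stack_top (a point): on the stack's axis, 94 mm above the worktop: the level of the top face of the top coaster. A sprung platform under the stack lifts it by one coaster thickness (within about 1 s) whenever one is taken, so the next top face comes to this level within about 2 mm.
- lever_pad (a point): centre of the red pad (40 mm long, 24 mm wide across the dispenser's y, 11 mm thick) at the end of the dispenser's hold-down lever; the pad can be pinched across its 24 mm width from above, or pushed from above. Held down, it lies 130 mm above the worktop, 135 mm from the dispenser's axis towards its -x side; raised, 47 mm higher and 7 mm nearer.
- lever_pivot (a point): the lever's pivot, 142 mm above the worktop; its axis is the dispenser's y axis; the pad centre is 76 mm from it.
- lever (a joint): hold-down lever angle, rad: 0 = fully down, held by a detent, its steel tongue over the near end of the top coaster, which then cannot be lifted out; 0.63 = fully up, tongue clear of the stack. Above 0.13 (the detent's peak) a spring drives it up, below that down to 0. About 4 N at the pad lifts it out of the detent, about 7 N presses it down.
- honey_jar_center (a point): point on the axis, half-way up (59 mm above its foot), of the 58 mm wide, 118 mm tall honey jar with an orange lid; loose, 0.25 kg or so, z axis up; may be absent. It can be gripped round its body from above.
- pesto_jar_center (a point): point on the axis, half-way up (46 mm above its foot), of the 52 mm wide, 92 mm tall jar of dark green pesto with a green lid; loose, 0.25 kg or so, z axis up; may be absent. It can be gripped round its body from above.
- blue_pot_center (a point): point on the axis, half-way up (26 mm above its foot), of the 58 mm wide blue stoneware pot with a white band, its body 52 mm tall, on it a fixed 15 mm lid with a small white knob; loose, 0.25 kg or so, z axis up; may be absent. It can be gripped round its body from above.
- brown_pot_center (a point): point on the axis, half-way up (26 mm above its foot), of the 58 mm wide terracotta-brown pot with a white band, its body 52 mm tall, on it a fixed 15 mm lid with a small white knob; loose, 0.25 kg or so, z axis up; may be absent. It can be gripped round its body from above.
- coaster_1_center (a point): centre of a white marble coaster, 92 x 64 x 14 mm (x, y, z of its own axes), 0.15 kg; 7 mm from either face. Top one of the stack at the start. Grip it across its 64 mm width.
- coaster_2_center (a point): centre of a white marble coaster, 92 x 64 x 14 mm (x, y, z of its own axes), 0.15 kg; 7 mm from either face. Number 2 from the top at the start. Grip it across its 64 mm width.
- coaster_3_center (a point): centre of a white marble coaster, 92 x 64 x 14 mm (x, y, z of its own axes), 0.15 kg; 7 mm from either face. Number 3 from the top at the start. Grip it across its 64 mm width.
- coaster_4_center (a point): centre of a white marble coaster, 92 x 64 x 14 mm (x, y, z of its own axes), 0.15 kg; 7 mm from either face. Number 4 from the top at the start. Grip it across its 64 mm width.
- coaster_5_center (a point): centre of a white marble coaster, 92 x 64 x 14 mm (x, y, z of its own axes), 0.15 kg; 7 mm from either face. Number 5 from the top at the start. Grip it across its 64 mm width.
- salt_shaker: glass salt shaker with grey cap, 44 mm wide, 90 mm tall, bystander; origin at its underside
- sugar_canister: cream sugar canister, 94 mm wide, 118 mm tall, bystander; origin at its underside

How it is judged:
On the way:
1. the dispenser's lever is up, its tongue clear of the stack (value of joint lever above 0.5 rad), for 0.2 s.
At the end, for the whole second after the job is handed in: Every jar and pot present stands upright, at rest, within 18 mm of the centre of a coaster of its own that lies flat on the tray floor; all other coasters are still in the dispenser; the lever is held down by its detent (below 0.06 rad) (height (world z) of honey_jar_center between 0.076 and 0.087 m and angle between each of honey_jar_center, pesto_jar_center, blue_pot_center, brown_pot_center's own z axis and vertical below 0.1 rad and linear speed of each of honey_jar, pesto_jar, blue_pot, brown_pot below 0.03 m/s and (horizontal distance between honey_jar_center and coaster_1_center below 0.018 m or horizontal distance between honey_jar_center and coaster_2_center below 0.018 m or horizontal distance between honey_jar_center and coaster_3_center below 0.018 m or horizontal distance between honey_jar_center and coaster_4_center below 0.018 m or horizontal distance between honey_jar_center and coaster_5_center below 0.018 m) and height (world z) of pesto_jar_center between 0.063 and 0.074 m and (horizontal distance between pesto_jar_center and coaster_1_center below 0.018 m or horizontal distance between pesto_jar_center and coaster_2_center below 0.018 m or horizontal distance between pesto_jar_center and coaster_3_center below 0.018 m or horizontal distance between pesto_jar_center and coaster_4_center below 0.018 m or horizontal distance between pesto_jar_center and coaster_5_center below 0.018 m) and height (world z) of blue_pot_center between 0.043 and 0.054 m and (horizontal distance between blue_pot_center and coaster_1_center below 0.018 m or horizontal distance between blue_pot_center and coaster_2_center below 0.018 m or horizontal distance between blue_pot_center and coaster_3_center below 0.018 m or horizontal distance between blue_pot_center and coaster_4_center below 0.018 m or horizontal distance between blue_pot_center and coaster_5_center below 0.018 m) and height (world z) of brown_pot_center between 0.043 and 0.054 m and (horizontal distance between brown_pot_center and coaster_1_center below 0.018 m or horizontal distance between brown_pot_center and coaster_2_center below 0.018 m or horizontal distance between brown_pot_center and coaster_3_center below 0.018 m or horizontal distance between brown_pot_center and coaster_4_center below 0.018 m or horizontal distance between brown_pot_center and coaster_5_center below 0.018 m) and ((horizontal distance between coaster_1_center and dispenser below 0.012 m and height (world z) of coaster_1_center below 0.096 m) or (height (world z) of coaster_1_center between 0.01 and 0.02 m and x of coaster_1_center in the frame of tray between -0.08 and 0.08 m and y of coaster_1_center in the frame of tray between -0.165 and 0.165 m and horizontal distance between any of honey_jar_center, pesto_jar_center, blue_pot_center, brown_pot_center and coaster_1_center below 0.018 m)) and ((horizontal distance between coaster_2_center and dispenser below 0.012 m and height (world z) of coaster_2_center below 0.096 m) or (height (world z) of coaster_2_center between 0.01 and 0.02 m and x of coaster_2_center in the frame of tray between -0.08 and 0.08 m and y of coaster_2_center in the frame of tray between -0.165 and 0.165 m and horizontal distance between any of honey_jar_center, pesto_jar_center, blue_pot_center, brown_pot_center and coaster_2_center below 0.018 m)) and ((horizontal distance between coaster_3_center and dispenser below 0.012 m and height (world z) of coaster_3_center below 0.096 m) or (height (world z) of coaster_3_center between 0.01 and 0.02 m and x of coaster_3_center in the frame of tray between -0.08 and 0.08 m and y of coaster_3_center in the frame of tray between -0.165 and 0.165 m and horizontal distance between any of honey_jar_center, pesto_jar_center, blue_pot_center, brown_pot_center and coaster_3_center below 0.018 m)) and ((horizontal distance between coaster_4_center and dispenser below 0.012 m and height (world z) of coaster_4_center below 0.096 m) or (height (world z) of coaster_4_center between 0.01 and 0.02 m and x of coaster_4_center in the frame of tray between -0.08 and 0.08 m and y of coaster_4_center in the frame of tray between -0.165 and 0.165 m and horizontal distance between any of honey_jar_center, pesto_jar_center, blue_pot_center, brown_pot_center and coaster_4_center below 0.018 m)) and ((horizontal distance between coaster_5_center and dispenser below 0.012 m and height (world z) of coaster_5_center below 0.096 m) or (height (world z) of coaster_5_center between 0.01 and 0.02 m and x of coaster_5_center in the frame of tray between -0.08 and 0.08 m and y of coaster_5_center in the frame of tray between -0.165 and 0.165 m and horizontal distance between any of honey_jar_center, pesto_jar_center, blue_pot_center, brown_pot_center and coaster_5_center below 0.018 m)) and value of joint lever below 0.06 rad); the robot touches nothing.
It fails at once if the salt shaker or the sugar canister is pushed more than 3 cm away or tipped over (distance of any of salt_shaker, sugar_canister from where it was at the start of the episode above 0.03 m or angle between any of salt_shaker, sugar_canister's own z axis and vertical above 0.5 rad).
Of honey_jar, pesto_jar, blue_pot, brown_pot only 2 to 3 are there at a start; the rules pass over those that are not, and their reading is None.
At some moment in a run one of coaster_1, coaster_2, coaster_3 may be knocked a few centimetres aside while the robot is not near it.
Once in a run the grip may slacken for a moment while it holds something.
It also fails if it takes over 210 s, if anything falls off the work surface, if the arm or the gripper's body presses on something with over 40 N, if the wrist force passes 120 N, or if a joint passes its speed limit or range.

ROBOT

A 6-joint arm with a two-finger parallel gripper is mounted at the origin on a cart in front of the work surface, level with it; the furniture and walls round the work are solid. World frame = base frame: x ahead of the robot, y to its left, z up, the work surface at z = 0. Lengths are in m, angles in rad, forces in N, time in s.
With the tool pointing down it reaches from about 0.3 to 0.775 m from the base axis. Payload 14.6 kg.
Tool frame: the origin (TCP) lies at the very end of the fingers, on their centre line; the grasp point (between the pads) lies 19 mm behind it; z points along the fingers, y is the line along which they close (so a half turn about z gives the same grasp; the last joint's range is limited). The gripper opens to 94 mm and grips with 3 to 60 N. Pads are 16 mm wide; open, the fingers measure 119 mm over their backs; the gripper's body (75 mm by 177 mm) begins 78 mm behind the grasp point.
Start: joints at [-1.213, 0.3, 1.521, -0, 1.321, -0.067], TCP at [0.227, -0.501, 0.178] pointing down, gripper open.
Joint ranges: [-3.03, 3.03], [-0.79, 2.21], [0.23, 2.52], [-1.04, 4.18], [0, 3.07], [-2.55, 2.55]. Speed limits (rad/s): [2.22, 2.22, 2.57, 3.14, 3.14, 3.14].

INTERFACE

Orientations are given as [roll, pitch, yaw] about the fixed x, y, z axes, in that order (R = Rz(yaw) Ry(pitch) Rx(roll)).
In Python, from station import ctrl gives the robot as it stands.
- The arm moves only by the tool move_arm, never from a script. Its argument "increments" is a list of rows, each a list of 7 numbers: the opening, from 0 (shut) to 1 (fully open), then the shift along the tool's x, y, z in units of 50 mm (1.0 is 50 mm), then the turn, a rotation vector about the tool's x, y, z in rad. In form: [[claw, tx, ty, tz, rx, ry, rz], ...]. A call has 1 to 20 rows; each row shifts and turns the commanded pose from where the row before left it, along the tool's axes as they then stand; what a row does not reach is not made up. A row lasts 1/10 s, in which the tool goes at most 50 mm and 8.59 degrees, less where a joint would pass 70% of its speed; a pose out of reach is approached as far as the arm can. A call is refused whole if a number of a shift passes 1 or a number of a turn 0.15, either way. A call with a gripper value outside its range is refused whole. The fingers move at their own pace and stop on an object; "force" is the grip in N (left out, the last holds). Time passes only in rows, so rows that do not move let the fingers close. It gives the time, the measured TCP pose, the force, the opening and the grip force at its end, in the units of the state.
- ctrl.get_obs(): the state, without advancing time (a new reading comes with each control period).
- ctrl.camera(name): name is "scene" or "side" or "wrist"; returns a dict with "color" (420x560x3 uint8, blue, green, red), "K" (3x3 intrinsics, pixels), "distortion" ([k1, k2, p1, p2, k3] as OpenCV has them; the pictures are not rectified), "pose" (4x4, takes a point from camera to world coordinates); the wrist camera has in their place "tool_from_camera" (4x4, takes a point from camera to tool coordinates, whose origin is the TCP and whose axes are the flange's). Camera axes: x right, y down, z forward; pixel columns grow to the right and rows downward; lengths in m; the calibration is good to about 2 mm. A picture is of the moment at which its call begins: read the wrist's pose just before it. There is no depth.
- ctrl.hand_in(): hands the job in; it is judged then, once.
Trained networks look in a picture, given as the dict that the camera call returned (one of the last four; its "shot" number tells which), for a name from the list of things; names that differ only in an ending like _2 or _b are one class to them, and where a whole thing is asked for, a point or a joint stands for the part that bears it (a point fixed in the world has none). Each returns a list of dicts, best first, with "conf" (0 to 1); they miss things now and then, are a little off and sometimes report something else, mostly with a low value. They report only what shows in the picture. A call takes as long as a camera call.
- ctrl.cut_out(name, picture): "mask" (420x560 bool, what is visible of it) and "centre" ([row, column] in pixels, amid what is visible of it).
The state is a dict: "time_s": time; "qpos": joint angles; "joint_vel": joint speeds; "tau": joint torques, N m; "ee_pos": TCP position; "eef_rot": TCP orientation; "force": force on the tool from outside, world axes, zero at the start; "moment": the same for the moment, N m; "grip_width": finger opening in m; "grip_force": force on a finger pad.
Only numpy, scipy, OpenCV 4.12 (cv2) and the standard library are available. Lean on these libraries where they do the work, as an engineer would, in place of code of your own. Each camera call takes 0.05 s, during which the arm holds its last target. There are 200 camera calls.

## Working session

There is one attempt and no reset: what is moved stays moved. The work goes in short steps, Python scripts to look and compute and a tool call to move; the robot and the scene stay as the last step left them, time stands still between calls to the robot, and variables do not carry over. Pictures are saved under pics/ and viewed, at most 14 in all, crops included, and the job is handed in when it is done.

Besides the shell and the picture viewer there is one more tool, called after "Call:" as name(argument=value, ...), one argument or row to a line, values as JSON. move_arm: Moves the arm, as the interface text tells. Its arguments: {"type":"object","properties":{"increments":{"type":"array","items":{"type":"array","items":{"type":"number"}}},"force":{"type":"number"}},"required":["increments"]}

```bash
ls; mkdir -p pics
cat > h.py <<'E'
import numpy as np, cv2
from station import ctrl
from scipy.spatial.transform import Rotation as R
def cam(n):
    o=ctrl.get_obs(); c=ctrl.camera(n)
    if n=="wrist":
        T=np.eye(4);T[:3,:3]=R.from_euler('xyz',o['eef_rot']).as_matrix();T[:3,3]=o['ee_pos']
        c['pose']=T@c['tool_from_camera']
    return c
def ray(c,px):
    u=cv2.undistortPoints(np.array([[px]],float),c['K'],np.array(c['distortion'],float))[0,0]
    P=np.array(c['pose']); d=P[:3,:3]@np.array([u[0],u[1],1]); return P[:3,3],d
def at_z(c,px,z):
    o,d=ray(c,px); return (o+d*(z-o[2])/d[2])
def proj(c,pts):
    P=np.linalg.inv(np.array(c['pose'])); r,_=cv2.Rodrigues(P[:3,:3])
    return cv2.projectPoints(np.array(pts,float).reshape(-1,1,3),r,P[:3,3],c['K'],np.array(c['distortion'],float))[0][:,0]
def st():
    o=ctrl.get_obs(); print(round(o['time_s'],2),np.round(o['ee_pos'],4),np.round(o['eef_rot'],3),np.round(o['force'],1),round(o['grip_width'],4),round(o['grip_force'],1))
E
cat > a.py <<'E'
from h import *
st()
for n in ['scene','side']:
    c=cam(n); cv2.imwrite(f'pics/{n}0.png',c['color']); print(n,np.round(np.array(c['pose'])[:3],2).tolist())
    for k in ['tray','dispenser','lever_pad','honey_jar_center','pesto_jar_center','blue_pot_center','brown_pot_center','coaster_1_center','salt_shaker','sugar_canister']:
        for r in ctrl.cut_out(k,c)[:2]:
            m=r['mask'];ys,xs=np.nonzero(m); print(k,round(r['conf'],2),np.round(r['centre']),m.sum(),xs.min(),xs.max(),ys.min(),ys.max(), np.round(at_z(c,[r['centre'][1],r['centre'][0]],0.03),3))
E
python3 a.py
```

```text
pics
0.0 [ 0.2266 -0.5008  0.1772] [-3.14  -0.     0.425] [0.6 0.  0.4] 0.094 0.0
scene [[-0.82, -0.45, 0.36, 0.13], [-0.58, 0.65, -0.49, 0.48], [-0.01, -0.61, -0.79, 1.05]]
tray 0.79 [239. 260.] 8217 184 330 187 297 [ 0.579 -0.014  0.03 ]
tray 0.73 [162. 280.] 893 267 294 142 179 [ 0.72  -0.315  0.03 ]
dispenser 0.64 [326. 212.] 1390 175 242 287 348 [0.517 0.281 0.03 ]
dispenser 0.46 [240. 259.] 8338 185 330 187 298 [ 0.581 -0.008  0.03 ]
lever_pad 0.64 [326. 222.] 371 205 242 309 343 [0.497 0.267 0.03 ]
pesto_jar_center 0.83 [191. 355.] 408 346 363 174 202 [ 0.432 -0.346  0.03 ]
blue_pot_center 0.72 [329. 217.] 1163 176 241 289 348 [0.5  0.28 0.03]
blue_pot_center 0.58 [221. 339.] 350 328 346 210 233 [ 0.415 -0.209  0.03 ]
brown_pot_center 0.52 [180. 323.] 320 315 332 170 190 [ 0.544 -0.326  0.03 ]
coaster_1_center 0.61 [307. 195.] 736 179 215 291 329 [0.591 0.268 0.03 ]
salt_shaker 0.79 [162. 356.] 222 349 361 150 171 [ 0.494 -0.467  0.03 ]
sugar_canister 0.55 [162. 280.] 901 266 294 142 179 [ 0.717 -0.313  0.03 ]
side [[-0.93, -0.14, 0.35, 0.13], [-0.37, 0.38, -0.85, 0.99], [-0.0
[... 261 characters left out ...]
3 252 318 [0.515 0.274 0.03 ]
pesto_jar_center 0.66 [274. 232.] 690 211 249 260 285 [0.603 0.21  0.03 ]
pesto_jar_center 0.6 [202. 347.] 327 339 353 189 214 [ 0.435 -0.374  0.03 ]
blue_pot_center 0.57 [224. 342.] 315 331 348 212 233 [ 0.407 -0.185  0.03 ]
brown_pot_center 0.66 [200. 314.] 299 307 323 194 214 [ 0.558 -0.35   0.03 ]
brown_pot_center 0.61 [293. 231.] 115 215 239 289 299 [0.563 0.288 0.03 ]
coaster_1_center 0.68 [267. 272.] 366 245 294 254 276 [0.517 0.139 0.03 ]
coaster_1_center 0.59 [276. 229.] 635 211 248 262 284 [0.604 0.222 0.03 ]
salt_shaker 0.7 [189. 338.] 134 333 341 181 201 [ 0.501 -0.496  0.03 ]
sugar_canister 0.88 [194. 272.] 734 259 285 180 211 [ 0.733 -0.357  0.03 ]
```

Run:
```python
import cv2
a=cv2.imread('pics/scene0.png')[120:370,150:400]; b=cv2.imread('pics/side0.png')[160:340,180:380]
a=cv2.resize(a,None,fx=2.2,fy=2.2,interpolation=2)[:, :]; b=cv2.resize(b,None,fx=3,fy=3,interpolation=2)
cv2.imwrite('pics/s1.png',cv2.resize(a,(580,580)));cv2.imwrite('pics/s2.png',b)
```

```text
(no output)
```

View pics/s1.png

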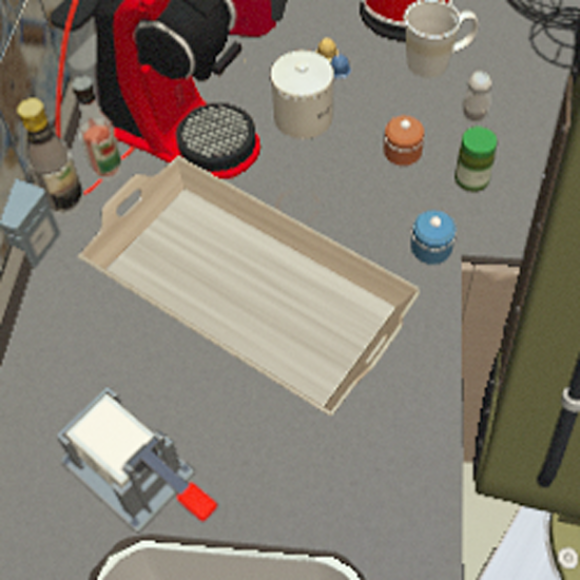

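View pics/s2.png

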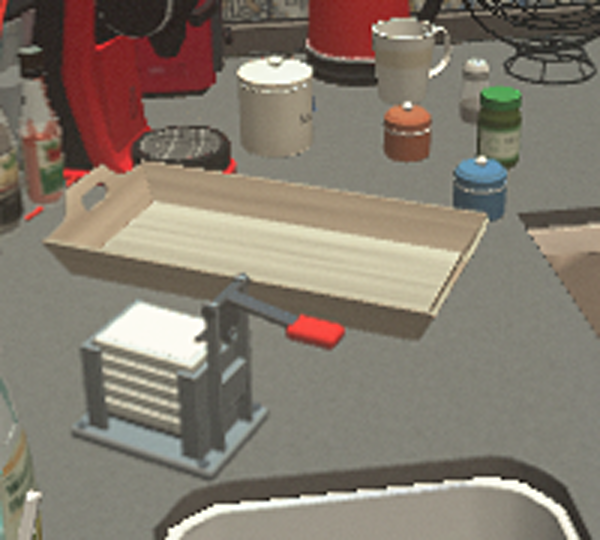

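```bash
cat > fit.py <<'E'
from h import *
from scipy.optimize import minimize
S=4
def hullmask(c,pts):
    p=proj(c,pts); m=np.zeros((420*S,560*S),np.uint8)
    cv2.fillConvexPoly(m,cv2.convexHull(np.int32(np.round((p+.5)*S))),1); return m
def cyl(w,h,knob=0):
    a=np.linspace(0,2*np.pi,24,endpoint=False); r=w/2
    P=[[r*np.cos(t),r*np.sin(t),z] for z in (0,h) for t in a]
    return np.array(P+([[.6*r*np.cos(t),.6*r*np.sin(t),h+knob] for t in a] if knob else []))
def box(x0,x1,y0,y1,z): return [[x,y,z] for x in(x0,x1) for y in(y0,y1)]
def fit(views,model,x0,yaw=False):
    big=[(c,cv2.resize(m.astype(np.uint8),None,fx=S,fy=S,interpolation=0)) for c,m in views]
    def f(p):
        t=p[2] if yaw else 0; q=model@R.from_euler('z',t).as_matrix().T+[p[0],p[1],0]; e=0
        for c,m in big:
            h=hullmask(c,q); e+=1-(h&m).sum()/(h|m).sum()
        return e/len(big)
    n=3 if yaw else 2; s=np.vstack([x0[:n]]+[np.array(x0[:n])+np.eye(n)[i]*([.02,.02,.1][i]) for i in range(n)])
    r=minimize(f,x0[:n],method='Nelder-Mead',options=dict(initial_simplex=s,xatol=3e-4,fatol=1e-4,maxiter=150)); return np.round(r.x,4),round(r.fun,3)
E
cat > b.py <<'E'
from fit import *
a=cam('scene'); b=cam('side')
def best(n,c,near):
    for r in ctrl.cut_out(n,c):
        if np.hypot(*(np.array(r['centre'])-near))<15: return r['mask']
    print('miss',n); return None
def go(name,model,x0,ca,cb,yaw=False):
    V=[(c,m) for c,nr in((a,ca),(b,cb)) if nr for m in [best(name,c,nr)] if m is not None]
    if V:
        for v in ([V] if len(V)==1 else [V,V[:1],V[1:]]): print(name,*fit(v,model,x0,yaw))
go('pesto_jar_center',cyl(.052,.092),[.43,-.35],(191,355),(202,347))
go('blue_pot_center',cyl(.058,.055,.015),[.41,-.2],(221,339),(224,342))
go('brown_pot_center',cyl(.058,.055,.015),[.55,-.33],(180,323),(200,314))
go('salt_shaker',cyl(.044,.09),[.5,-.47],(162,356),(189,338))
go('sugar_canister',cyl(.094,.118),[.72,-.31],(162,280),(194,272))
tray=np.array(box(-.09,.09,-.19,.19,0)+box(-.1055,.1055,-.2165,.2165,.048)+box(-.05,.05,-.2165,.2165,.07))
yaw0=np.pi/2  # long axis guess
for y0 in (-.3,.3,-.8,-1.2): go('tray',tray,[.58,-.01,y0],(239,260),None,True)
ca=best('coaster_1_center',a,(307,195)); pa=best('lever_pad',a,(326,222)); pb=best('lever_pad',b,(267,272))
ys,xs=np.nonzero(ca); P=np.array([at_z(a,[x,y],.094)[:2] for x,y in zip(xs,ys)],np.float32)*1000
print('coaster rect',cv2.minAreaRect(P))
for c,m in((a,pa),(b,pb)):
    ys,xs=np.nonzero(m); hsv=cv2.cvtColor(c['color'],cv2.COLOR_BGR2HSV)
    k=m&(hsv[...,1]>150)&((hsv[...,0]<10)|(hsv[...,0]>170)); ys,xs=np.nonzero(k); print('pad',len(xs),xs.mean(),ys.mean(),at_z(c,[xs.mean(),ys.mean()],.132))
E
python3 b.py
```

```text
miss pesto_jar_center
pesto_jar_center [ 0.4348 -0.3443] 0.084
blue_pot_center [ 0.42   -0.2025] 0.198
blue_pot_center [ 0.4201 -0.2013] 0.119
blue_pot_center [ 0.4205 -0.2055] 0.278
brown_pot_center [ 0.5444 -0.328 ] 0.147
brown_pot_center [ 0.546  -0.3309] 0.144
brown_pot_center [ 0.5424 -0.3221] 0.132
miss salt_shaker
salt_shaker [ 0.4987 -0.4603] 0.424
sugar_canister [ 0.7106 -0.3023] 0.174
sugar_canister [ 0.7117 -0.3045] 0.163
sugar_canister [ 0.7093 -0.2994] 0.179
tray [ 0.5953 -0.004  -1.5581] 0.068
tray [ 0.5951 -0.0046  1.5813] 0.066
tray [ 0.5957 -0.0038 -1.5635] 0.067
tray [ 0.5944 -0.0046 -1.5641] 0.067
coaster rect ((552.8629150390625, 278.9267272949219), (63.71690368652344, 92.13797760009766), 85.4926528930664)
pad 150 234.62 335.9533333333333 [0.41951498 0.28793606 0.132     ]
pad 123 285.0731707317073 270.0894308943089 [0.41645621 0.29312311 0.132     ]
```

Call:
move_arm(
  increments=[
    [1,0,0,-0.75,0,0,0.126],
    [1,0,0,-0.75,0,0,0.126],
    [1,0,0,-0.75,0,0,0.126],
    [1,0,0,-0.75,0,0,0.126],
    [1,0.15,-0.7,0,0,0,0],
    [1,0.15,-0.7,0,0,0,0],
    [1,0.15,-0.7,0,0,0,0],
    [1,0.15,-0.7,0,0,0,0],
    [1,0.15,-0.7,0,0,0,0],
    [1,0.15,-0.7,0,0,0,0],
    [1,0.15,-0.7,0,0,0,0],
    [1,0.15,-0.7,0,0,0,0],
    [1,0.15,-0.7,0,0,0,0],
    [1,0.15,-0.7,0,0,0,0],
    [1,0.15,-0.7,0,0,0,0],
    [1,0.15,-0.7,0,0,0,0],
    [1,0.15,-0.7,0,0,0,0],
    [1,0.15,-0.7,0,0,0,0],
    [1,0.15,-0.7,0,0,0,0],
    [1,0.15,-0.7,0,0,0,0],
  ],
)

```text
time_s: 4.05
ee_pos: [0.3907, 0.0492, 0.328]
eef_rot: [-3.142, -0.001, -0.079]
force: [0.5, -1.6, 0.9]
grip_width: 0.094
grip_force: 0.0
```

Call:
move_arm(
  increments=[
    [1,0.15,-0.7,0,0,0,0],
    [1,0.15,-0.7,0,0,0,0],
    [1,0.15,-0.7,0,0,0,0],
    [1,0.15,-0.7,0,0,0,0],
    [1,0.15,-0.7,0,0,0,0],
    [1,0.15,-0.7,0,0,0,0],
    [1,0.15,-0.4,0,0,0,0],
    [1,0,0,0,0,0,0],
    [1,0,0,0,0,0,0],
  ],
)

```text
time_s: 4.95
ee_pos: [0.461, 0.2727, 0.3275]
eef_rot: [3.141, 0.001, -0.079]
force: [0.2, -0.3, 0.1]
grip_width: 0.0941
grip_force: 0.0
```

```bash
cat >> h.py <<'E'
def plan(x,y,z,yaw):
    o=ctrl.get_obs(); M=R.from_euler('xyz',o['eef_rot']).as_matrix()
    T=R.from_euler('xyz',[np.pi,0,yaw]).as_matrix()
    rv=R.from_matrix(M.T@T).as_rotvec()
    d=np.array([x,y,z])-o['ee_pos']
    print('now-frame shift',np.round(M.T@d/.05,2),'target-frame shift',np.round(T.T@d/.05,2),'rot',np.round(rv,3))
E
python3 - <<'E'
from h import *
st(); c=cam('wrist'); print(np.round(c['tool_from_camera'],3).tolist())
im=c['color'].copy(); cv2.imwrite('pics/w1.png',im)
for k in ['lever_pad','coaster_1_center']:
    for r in ctrl.cut_out(k,c)[:2]:
        m=r['mask'];ys,xs=np.nonzero(m);z=.1355 if k=='lever_pad' else .094
        P=np.array([at_z(c,[x,y],z)[:2] for x,y in list(zip(xs,ys))[::3]],np.float32)*1000
        print(k,r['conf'],r['centre'],m.sum(),cv2.minAreaRect(P))
plan(.418,.289,.16,-.08)
E
```

```text
4.95 [0.461  0.2727 0.3275] [ 3.141e+00  1.000e-03 -7.900e-02] [ 0.2 -0.3  0.1] 0.0941 0.0
[[-0.0, -0.973, -0.23, 0.066], [1.0, -0.0, 0.0, 0.0], [-0.0, -0.23, 0.973, -0.207], [0.0, 0.0, 0.0, 1.0]]
lever_pad 0.82 [179.4, 271.2] 1267 ((460.183349609375, 283.54180908203125), (36.8693733215332, 116.72174835205078), 85.46184539794922)
coaster_1_center 0.88 [116.3, 271.4] 2712 ((555.4825439453125, 276.73992919921875), (63.31684875488281, 91.03241729736328), 85.59477996826172)
now-frame shift [-0.89 -0.27  3.36] target-frame shift [-0.88 -0.27  3.36] rot [-0.    -0.001 -0.   ]
```

View pics/w1.png

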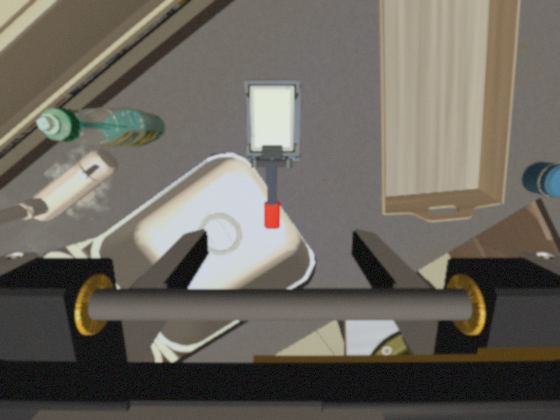

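Call:
move_arm(
  increments=[
    [0.6,-0.28,-0.08,0.6,0,0,0],
    [0.6,-0.28,-0.08,0.6,0,0,0],
    [0.6,-0.28,-0.08,0.6,0,0,0],
    [0.6,0,0,0.6,0,0,0],
    [0.6,0,0,0.6,0,0,0],
    [0.6,0,0,0.5,0,0,0],
    [0.6,0,0,0.3,0,0,0],
    [0.6,0,0,0.2,0,0,0],
    [0.6,0,0,0.1,0,0,0],
    [0,0,0,0,0,0,0],
    [0,0,0,0,0,0,0],
    [0,0,0,0,0,0,0],
    [0,0,0,0,0,0,0],
    [0,0,0,0,0,0,0],
    [0,0,0,0,0,0,0],
  ],
  force=15,
)

```text
time_s: 6.6
ee_pos: [0.4202, 0.2881, 0.1229]
eef_rot: [-3.141, -0.0, -0.079]
force: [-0.6, 0.3, -0.1]
grip_width: 0.0117
grip_force: 0.0
```

Run:
```python
from h import *
st(); c=cam('wrist'); b=cam('side')
w=c['color'][60:420,100:460]; s=cv2.resize(b['color'][180:330,180:330],(360,360),interpolation=2)
cv2.imwrite('pics/w2.png',np.hstack([w,s]))
```

```text
6.6 [0.4202 0.2881 0.1229] [-3.141 -0.    -0.079] [-0.6  0.3 -0.1] 0.0117 0.0
```

View pics/w2.png

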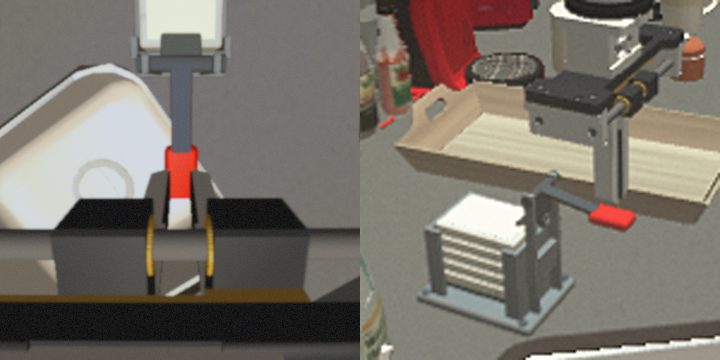

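Run:
```python
from h import *
o=ctrl.get_obs(); L=[]
for n in ['wrist','side','scene']:
    c=cam(n); print(n,'tcp px',proj(c,[o['ee_pos']]),'padexp',proj(c,[[.4204,.2875,.13]]))
    h=cv2.cvtColor(c['color'],cv2.COLOR_BGR2HSV)
    for r in ctrl.cut_out('lever_pad',c)[:1]:
        k=r['mask']&(h[...,1]>150)&((h[...,0]<8)|(h[...,0]>172)); k=cv2.morphologyEx(k.astype(np.uint8),cv2.MORPH_OPEN,np.ones((3,3)))>0
        ys,xs=np.nonzero(k); p=[xs.mean(),ys.mean()];print(r['conf'],len(xs),p,xs.min(),xs.max(),ys.min(),ys.max(),at_z(c,p,.132)); L.append(ray(c,p))
A=0;B=0
for p,d in L[:]:
    d=d/np.linalg.norm(d); Q=np.eye(3)-np.outer(d,d); A=A+Q;B=B+Q@p
print(np.linalg.solve(A,B))
```

```text
wrist tcp px [[279.34320915 228.84305139]] padexp [[280.09969981 231.57434463]]
0.92 816 [np.float64(281.08210784313724), np.float64(225.48039215686273)] 266 297 206 257 [0.42553159 0.28639616 0.132     ]
side tcp px [[284.39448005 272.1627187 ]] padexp [[284.36941322 269.24549433]]
0.94 122 [np.float64(284.61475409836066), np.float64(270.05737704918033)] 276 293 266 274 [0.41744825 0.29335835 0.132     ]
scene tcp px [[234.80472266 337.15861925]] padexp [[234.54432575 335.88295548]]
0.41 61 [np.float64(237.60655737704917), np.float64(339.0163934426229)] 233 242 335 343 [0.40908916 0.28957257 0.132     ]
[0.41857285 0.28632539 0.12308579]
```

Call:
move_arm(
  increments=[
    [0,0,0,0,0,0,0],
    [0,0,0,0,0,0,0],
    [0,0,0,0,0,0,0],
  ],
)

```text
time_s: 7.3
ee_pos: [0.4202, 0.288, 0.1228]
eef_rot: [3.142, 0.0, -0.079]
force: [-0.4, -0.2, -0.2]
grip_width: 0.0005
grip_force: 0.0
```

Run:
```python
from h import *
st(); c=cam('wrist'); b=cam('side'); a=cam('scene')
w=cv2.resize(c['color'][160:310,205:355],(380,380),interpolation=2); s=cv2.resize(b['color'][210:310,220:320],(400,380),interpolation=2)
cv2.imwrite('pics/w3.png',np.hstack([w,s]))
```

```text
7.3 [0.4202 0.288  0.1228] [ 3.142  0.    -0.079] [-0.4 -0.2 -0.2] 0.0005 0.0
```

View pics/w3.png

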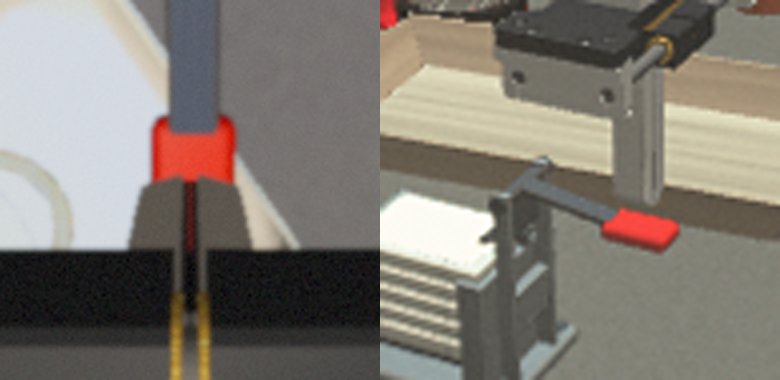

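Call:
move_arm(
  increments=[
    [0,0,0,0.02,0,0,0],
    [0,0,0,0.02,0,0,0],
    [0,0,0,0.02,0,0,0],
    [0,0,0,0.02,0,0,0],
    [0,0,0,0,0,0,0],
  ],
)

```text
time_s: 7.95
ee_pos: [0.4202, 0.288, 0.1186]
eef_rot: [3.141, 0.0, -0.079]
force: [1.0, -1.0, 0.6]
grip_width: 0.0004
grip_force: 0.0
```

Run:
```python
from h import *
st()
o=ctrl.get_obs()
for n in ['side','scene']:
    c=cam(n); p=proj(c,[o['ee_pos'],o['ee_pos']+[0,0,.02]]); print(n,p.tolist())
    x,y=p[0].astype(int); w=cv2.resize(c['color'][y-30:y+20,x-25:x+25],(400,400),interpolation=0)
    q=((p-[x-25,y-30])*8).astype(int)
    for a in q: cv2.circle(w,tuple(map(int,a)),4,(0,255,0),-1)
    cv2.imwrite(f'pics/t_{n}.png',w)
cv2.imwrite('pics/t.png',np.hstack([cv2.imread('pics/t_side.png'),cv2.imread('pics/t_scene.png')]))
```

```text
7.95 [0.4202 0.288  0.1186] [ 3.141  0.    -0.079] [ 1.  -1.   0.6] 0.0004 0.0
side [[284.4475906944081, 273.75915194692175], [284.3394515221005, 266.06880974614916]]
scene [[235.03787874152124, 337.7470218484931], [234.06949255578024, 334.867215962366]]
```

View pics/t.png

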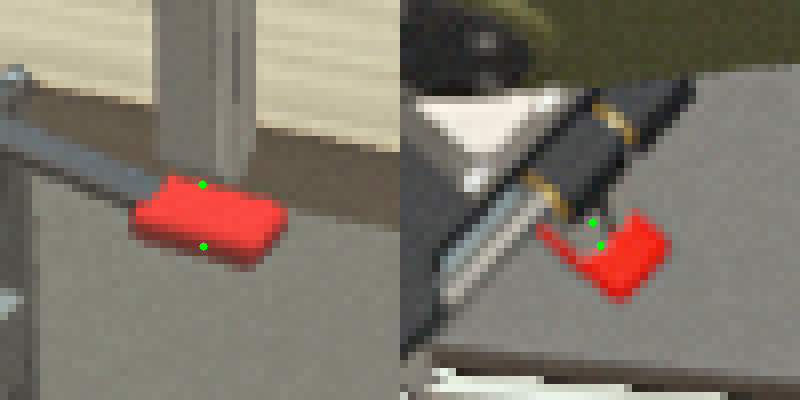

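Call:
move_arm(
  increments=[
    [0,0,0,0.02,0,0,0],
    [0,0,0,0.02,0,0,0],
    [0,0,0,0.02,0,0,0],
    [0,0,0,0.02,0,0,0],
    [0,0,0,0,0,0,0],
  ],
)

```text
time_s: 8.55
ee_pos: [0.4201, 0.288, 0.1146]
eef_rot: [3.141, 0.0, -0.079]
force: [-0.3, 0.5, -0.0]
grip_width: 0.0007
grip_force: 0.0
```

Run:
```python
from h import *
c=cam('wrist'); s=cam('side'); st(); print(c['K'],c['distortion'])
def red(im):
    h=cv2.cvtColor(im,cv2.COLOR_BGR2HSV); return (h[...,1]>150)&((h[...,0]<8)|(h[...,0]>172))
k=red(c['color']); 
for r in range(190,240,3):
    xs=np.nonzero(k[r,240:320])[0]; print(r,(xs.min()+240,xs.max()+240,len(xs)) if len(xs) else None,end=' ')
k=red(cv2.imread('pics/w1.png'))
print()
for r in range(196,236,3):
    xs=np.nonzero(k[r,240:320])[0]; print(r,(xs.min()+240,xs.max()+240,len(xs)) if len(xs) else None,end=' ')
w=cv2.resize(c['color'][160:310,205:355],(380,380),interpolation=2); s=cv2.resize(s['color'][230:300,250:320],(400,380),interpolation=2)
cv2.imwrite('pics/w4.png',np.hstack([w,s]))
```

```text
8.65 [0.4202 0.288  0.1147] [ 3.142  0.    -0.079] [-0.6 -0.4  0.8] 0.0004 0.0
[[290.71517738   0.         279.59725132]
 [  0.         290.71517738 206.4516771 ]
 [  0.           0.           1.        ]] [-0.0142198  0.         0.         0.         0.       ]
190 None 193 None 196 None 199 None 202 None 205 None 208 None 211 (np.int64(266), np.int64(296), 10) 214 (np.int64(265), np.int64(297), 13) 217 (np.int64(265), np.int64(298), 34) 220 (np.int64(265), np.int64(298), 34) 223 (np.int64(265), np.int64(297), 33) 226 (np.int64(266), np.int64(297), 32) 229 (np.int64(265), np.int64(297), 29) 232 (np.int64(278), np.int64(297), 6) 235 (np.int64(279), np.int64(280), 2) 238 (np.int64(279), np.int64(280), 2) 
196 None 199 None 202 (np.int64(277), np.int64(278), 2) 205 (np.int64(265), np.int64(279), 9) 208 (np.int64(265), np.int64(278), 14) 211 (np.int64(265), np.int64(278), 14) 214 (np.int64(265), np.int64(278), 14) 217 (np.int64(265), np.int64(278), 14) 220 (np.int64(265), np.int64(278), 14) 223 (np.int64(265), np.int64(278), 14) 226 (np.int64(266), np.int64(278), 13) 229 None 232 None 235 None
```

View pics/w4.png

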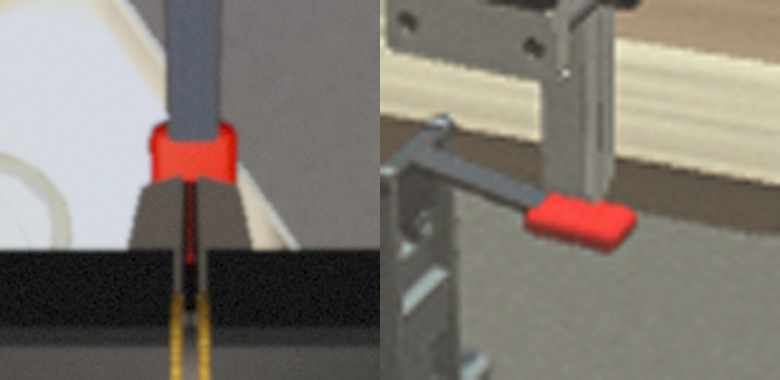

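Call:
move_arm(
  increments=[
    [0,0,0,0.02,0,0,0],
    [0,0,0,0.02,0,0,0],
    [0,0,0,0.02,0,0,0],
    [0,0,0,0,0,0,0],
  ],
)

```text
time_s: 9.05
ee_pos: [0.4202, 0.288, 0.1116]
eef_rot: [3.141, 0.0, -0.079]
force: [-0.8, -0.2, -0.5]
grip_width: 0.0004
grip_force: 0.0
```

Call:
move_arm(
  increments=[
    [0,0,0,0.02,0,0,0],
    [0,0,0,0.02,0,0,0],
    [0,0,0,0.02,0,0,0],
    [0,0,0,0,0,0,0],
  ],
)

```text
time_s: 9.45
ee_pos: [0.4201, 0.288, 0.1086]
eef_rot: [3.141, 0.0, -0.079]
force: [-0.6, -0.2, 1.3]
grip_width: 0.0002
grip_force: 0.0
```

Call:
move_arm(
  increments=[
    [0,0,0,0.02,0,0,0],
    [0,0,0,0.02,0,0,0],
    [0,0,0,0,0,0,0],
  ],
)

```text
time_s: 9.75
ee_pos: [0.4204, 0.2882, 0.1079]
eef_rot: [-3.141, -0.001, -0.079]
force: [-4.5, -2.6, 12.7]
grip_width: 0.0003
grip_force: 6.2
```

Run:
```python
from h import *
c=cam('wrist'); s=cam('side'); a=cam('scene'); st()
w=cv2.resize(c['color'][180:270,235:325],(260,380),interpolation=2); s=cv2.resize(s['color'][240:290,255:305],(260,380),interpolation=2); a=cv2.resize(a['color'][315:355,210:250],(260,380),interpolation=2)
cv2.imwrite('pics/w5.png',np.hstack([w,s,a]))
```

```text
9.9 [0.4204 0.2882 0.1079] [-3.141e+00 -1.000e-03 -7.900e-02] [-3.9 -2.5 12.3] 0.0005 6.3
```

View pics/w5.png

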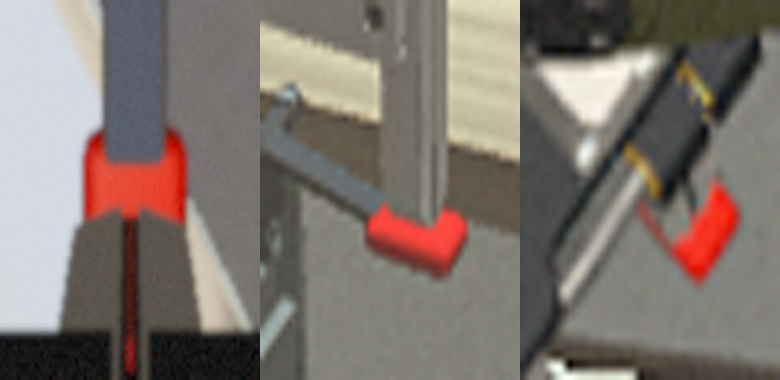

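Call:
move_arm(
  increments=[
    [0,0,0,-0.2,0,0,0],
    [0.6,0,0,-0.2,0,0,0],
    [0.6,0,0,0,0,0,0],
    [0.6,0,0,0,0,0,0],
    [0.6,0,0,0,0,0,0],
    [0.6,0,0,0,0,0,0],
    [0.6,0,0,0,0,0,0],
    [0.6,0,0,0,0,0,0],
    [0.6,0,0,0.2,0,0,0],
    [0.6,0,0,0.2,0,0,0],
    [0.6,0,0,0.18,0,0,0],
    [0,0,0,0,0,0,0],
    [0,0,0,0,0,0,0],
    [0,0,0,0,0,0,0],
    [0,0,0,0,0,0,0],
    [0,0,0,0,0,0,0],
    [0,0,0,0,0,0,0],
  ],
  force=12,
)

```text
time_s: 11.6
ee_pos: [0.4202, 0.2874, 0.098]
eef_rot: [3.14, -0.0, -0.079]
force: [-1.1, -6.4, 3.4]
grip_width: 0.024
grip_force: 12.0
```

Call:
move_arm(
  increments=[
    [0,-0.01,0,-0.12,0,0,0],
    [0,-0.01,0,-0.12,0,0,0],
    [0,0,0,-0.12,0,0,0],
    [0,0.01,0,-0.12,0,0,0],
    [0,0.02,0,-0.12,0,0,0],
    [0,0.03,0,-0.12,0,0,0],
    [0,0.04,0,-0.12,0,0,0],
    [0,0.05,0,-0.08,0,0,0],
    [0,0,0,0,0,0,0],
  ],
)

```text
time_s: 12.5
ee_pos: [0.4265, 0.2869, 0.1441]
eef_rot: [3.14, 0.001, -0.079]
force: [-2.1, -8.0, 3.6]
grip_width: 0.024
grip_force: 12.0
```

Call:
move_arm(
  increments=[
    [0.7,0,0,0,0,0,0],
    [0.7,0,0,0,0,0,0],
    [0.7,0,0,0,0,0,0],
    [0.7,0,0,0,0,0,0],
    [0.7,0,0,-0.6,0,0,0],
    [1,0,0,-0.6,0,0,0],
    [1,0,0,-0.6,0,0,0],
    [1,0,0,-0.6,0,0,0],
  ],
)

```text
time_s: 13.3
ee_pos: [0.4265, 0.2875, 0.2651]
eef_rot: [-3.141, -0.0, -0.079]
force: [-0.6, 0.9, -0.3]
grip_width: 0.0845
grip_force: 0.0
```

Run:
```python
from h import *
st(); c=cam('wrist'); s=cam('side')
for r in ctrl.cut_out('coaster_1_center',c)[:2]:
    m=r['mask'];ys,xs=np.nonzero(m)
    P=np.array([at_z(c,[x,y],.094)[:2] for x,y in list(zip(xs,ys))[::3]],np.float32)*1000
    print(r['conf'],r['centre'],m.sum(),cv2.minAreaRect(P))
plan(.555,.277,.2,-.079)
cv2.imwrite('pics/w6.png',np.hstack([cv2.resize(c['color'],(450,338)),cv2.resize(s['color'][230:330,190:310],(350,338),interpolation=2)]))
```

```text
13.3 [0.4265 0.2875 0.2651] [-3.141 -0.    -0.079] [-0.6  0.9 -0.3] 0.0845 0.0
0.63 [80.0, 279.6] 4150 ((553.9601440429688, 277.1551513671875), (64.56378173828125, 91.8447494506836), 85.4451904296875)
now-frame shift [2.56 0.02 1.31] target-frame shift [2.57 0.02 1.31] rot [-0.002 -0.003 -0.   ]
```

View pics/w6.png

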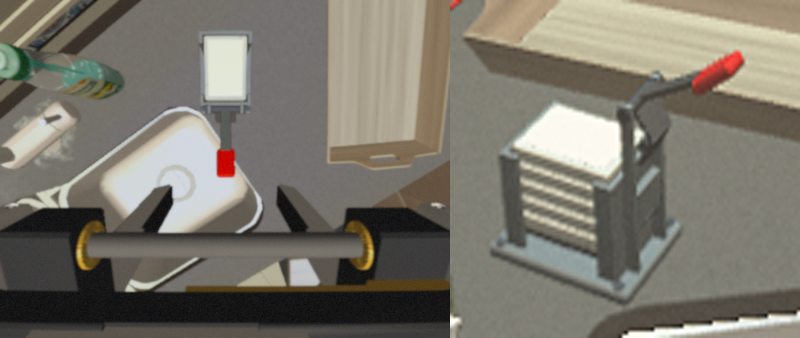

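Call:
move_arm(
  increments=[
    [1,0.6,0,0,0,0,0],
    [1,0.6,0,0,0,0,0],
    [1,0.6,0,0,0,0,0],
    [1,0.6,0.02,0,0,0,0],
    [1,0.17,0,0.5,0,0,0],
    [1,0,0,0.8,0,0,0],
    [1,0,0,0.8,0,0,0],
    [1,0,0,0.8,0,0,0],
    [1,0,0,0.5,0,0,0],
    [1,0,0,0.4,0,0,0],
    [1,0,0,0.2,0,0,0],
    [1,0,0,0.17,0,0,0],
    [1,0,0,0,0,0,0],
    [0,0,0,0,0,0,0],
    [0,0,0,0,0,0,0],
    [0,0,0,0,0,0,0],
    [0,0,0,0,0,0,0],
    [0,0,0,0,0,0,0],
    [0,0,0,0,0,0,0],
  ],
  force=20,
)

```text
time_s: 15.35
ee_pos: [0.5548, 0.2764, 0.0554]
eef_rot: [-3.141, -0.0, -0.079]
force: [0.4, 0.4, 0.2]
grip_width: 0.0636
grip_force: 20.0
```

Call:
move_arm(
  increments=[
    [0,0,0,-0.2,0,0,0],
    [0,0,0,-0.4,0,0,0],
    [0,0,0,-0.6,0,0,0],
    [0,0,0,-0.7,0,0,0],
    [0,0,0,-0.7,0,0,-0.04],
    [0,0,0,-0.3,0,0,-0.04],
    [0,0.1,0.56,0,0,0,0],
    [0,0.1,0.56,0,0,0,0],
    [0,0.1,0.56,0,0,0,0],
    [0,0.1,0.56,0,0,0,0],
    [0,0.1,0.56,0,0,0,0],
    [0,0.1,0.56,0,0,0,0],
    [0,0.1,0.56,0,0,0,0],
    [0,0.1,0.56,0,0,0,0],
    [0,0.1,0.56,0,0,0,0],
    [0,0.1,0.56,0,0,0,0],
    [0,0,0,0,0,0,0],
  ],
)

```text
time_s: 17.05
ee_pos: [0.6051, -0.0065, 0.2006]
eef_rot: [3.141, 0.0, -0.002]
force: [-0.3, 0.2, -1.7]
grip_width: 0.0637
grip_force: 20.0
```

Run:
```python
from fit import *
st(); c=cam('wrist'); cv2.imwrite('pics/w7.png',c['color'])
for r in ctrl.cut_out('coaster_1_center',c)[:2]: print(r['conf'],r['centre'],r['mask'].sum())
for n in['wrist','scene']:
  c=cam(n)
  for r in ctrl.cut_out('tray',c)[:1]:
    m=r['mask'];ys,xs=np.nonzero(m);print(n,'tray',r['conf'],m.sum(),xs.min(),xs.max(),ys.min(),ys.max())
```

```text
17.05 [ 0.6051 -0.0065  0.2006] [ 3.141e+00  0.000e+00 -2.000e-03] [-0.3  0.2 -1.7] 0.0637 20.0
0.63 [229.2, 280.3] 12098
wrist tray 0.76 34862 184 370 6 354
scene tray 0.83 7771 185 330 194 298
```

View pics/w7.png

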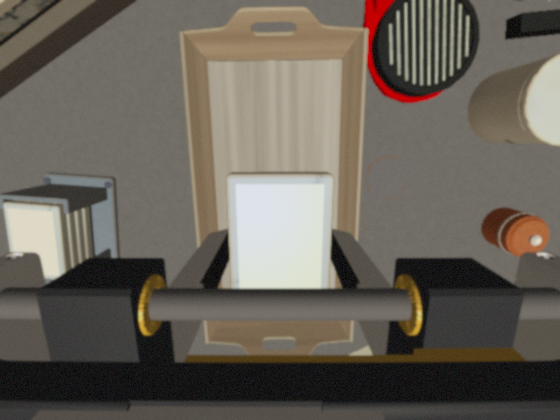

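Run:
```python
from h import *
c=cam('wrist')
for p,z in [((209,60),.008),((339,60),.008),((182,32),.048),((367,29),.048)]: print(p,at_z(c,p,z).round(4))
p=proj(c,[[.605+.046,-.0065+.032,.2006+.0275-.0]]);print(p)
plan(.705,-.004,.0,0)
```

```text
(209, 60) [0.7672 0.087  0.008 ]
(339, 60) [ 0.7675 -0.0778  0.008 ]
(182, 32) [0.7867 0.1069 0.048 ]
(367, 29) [ 0.79   -0.1002  0.048 ]
[[233.99606975 170.89941287]]
now-frame shift [2.   0.03 4.01] target-frame shift [2.   0.03 4.01] rot [-0.    -0.     0.002]
```

Call:
move_arm(
  increments=[
    [0,0.5,-0.05,0,0,0,0],
    [0,0.5,-0.04,0.2,0,0,0],
    [0,0.5,-0.04,0.5,0,0,0],
    [0,0.4,-0.04,0.6,0,0,0],
    [0,0,0,0.7,0,0,0],
    [0,0,0,0.7,0,0,0],
    [0,0,0,0.7,0,0,0],
    [0,0,0,0.4,0,0,0],
    [0,0,0,0.3,0,0,0],
    [0,0,0,0.15,0,0,0],
    [0,0,0,0.04,0,0,0],
    [0,0,0,0,0,0,0],
    [0,0,0,0,0,0,0],
  ],
)

```text
time_s: 18.7
ee_pos: [0.7006, 0.005, -0.013]
eef_rot: [3.142, -0.002, 0.001]
force: [0.3, -0.5, -1.3]
grip_width: 0.0638
grip_force: 20.0
```

Call:
move_arm(
  increments=[
    [0,0,0,0.02,0,0,0],
    [0,0,0,0.02,0,0,0],
    [0,0,0,0.02,0,0,0],
    [0,0,0,0,0,0,0],
  ],
)

```text
time_s: 19.1
ee_pos: [0.7002, 0.005, -0.0162]
eef_rot: [3.142, -0.001, 0.001]
force: [-4.1, -0.9, 7.0]
grip_width: 0.0639
grip_force: 20.0
```

Call:
move_arm(
  increments=[
    [0.9,0,0,0,0,0,0],
    [0.9,0,0,0,0,0,0],
    [0.9,0,0,-0.02,0,0,0],
    [0.9,0,0,-0.1,0,0,0],
    [1,0,0,-0.5,0,0,0],
    [1,0,0,-0.7,0,0,0],
    [1,0,0,-0.7,0,0,0],
    [1,0,0,-0.7,0,0,0],
    [1,-0.45,0.7,-0.8,0,0,0],
    [1,-0.45,0.7,-0.8,0,0,0],
    [1,-0.45,0.7,0,0,0,0],
    [1,-0.45,0.7,0,0,0,0],
    [1,-0.45,0.7,0,0,0,0],
    [1,-0.45,0.7,0,0,0,0],
    [1,-0.45,0.7,0,0,0,0],
    [1,0,0.7,0,0,0,0],
    [1,0,0.7,0,0,0,0],
    [1,0,0.35,0,0,0,0],
    [1,0,0,0,0,0,0],
  ],
)

```text
time_s: 21.0
ee_pos: [0.5484, -0.3197, 0.1878]
eef_rot: [-3.141, 0.0, -0.001]
force: [0.0, 0.3, -0.7]
grip_width: 0.0939
grip_force: 0.0
```

```bash
cat > pots.py <<'E'
from fit import *
import sys
M={'pesto_jar_center':cyl(.052,.092),'blue_pot_center':cyl(.058,.055,.015),'brown_pot_center':cyl(.058,.055,.015),'salt_shaker':cyl(.044,.09),'sugar_canister':cyl(.094,.118)}
def pots(names,cams=('wrist',),z0=0):
    for n in cams:
        c=cam(n)
        for k in names:
            for r in ctrl.cut_out(k,c)[:2]:
                if r['conf']<.4: continue
                m=r['mask'];ys,xs=np.nonzero(m); g=at_z(c,r['centre'][::-1],.04)
                print(n,k,round(r['conf'],2),np.round(r['centre']),m.sum(),*fit([(c,m)],M[k]+[0,0,z0],[g[0],g[1]]))
        # coasters
        for r in ctrl.cut_out('coaster_1_center',c)[:4]:
            ys,xs=np.nonzero(r['mask']); pts=[]
            for z in (.022,.094):
                P=np.array([at_z(c,[x,y],z)[:2] for x,y in list(zip(xs,ys))[::3]],np.float32)*1000; q=cv2.minAreaRect(P); pts.append([np.round(v,0) for v in q])
            print(n,'coaster',round(r['conf'],2),np.round(r['centre']),len(xs),pts)
if __name__=='__main__':
    st(); pots(['brown_pot_center','pesto_jar_center','blue_pot_center'],('wrist','scene'))
E
python3 pots.py
```

```text
21.0 [ 0.5484 -0.3197  0.1878] [-3.141e+00  0.000e+00 -1.000e-03] [ 0.   0.3 -0.7] 0.0939 0.0
wrist brown_pot_center 0.72 [195. 287.] 1837 [ 0.5467 -0.3299] 0.072
wrist pesto_jar_center 0.81 [270. 300.] 1310 [ 0.4598 -0.3404] 0.468
wrist blue_pot_center 0.62 [279. 210.] 603 [ 0.4296 -0.2309] 0.72
wrist coaster 0.79 [68. 20.] 3497 [[array([700.,  -6.]), array([62., 91.]), np.float64(89.0)], [array([683., -66.]), array([50., 74.]), np.float64(89.0)]]
wrist coaster 0.24 [235. 390.] 1079 [[array([ 488., -470.]), array([76., 32.]), np.float64(50.0)], [array([ 513., -441.]), array([61., 26.]), np.float64(50.0)]]
scene brown_pot_center 0.79 [183. 322.] 312 [ 0.5459 -0.3323] 0.127
scene pesto_jar_center 0.63 [225. 336.] 289 [ 0.4222 -0.1905] 0.387
scene blue_pot_center 0.76 [225. 334.] 278 [ 0.4236 -0.1976] 0.312
scene blue_pot_center 0.72 [328. 210.] 1170 [0.5122 0.2669] 0.57
scene coaster 0.83 [224. 228.] 475 [[array([696.,   7.]), array([65., 91.]), np.float64(89.0)], [array([656.,  40.]), array([60., 85.]), np.float64(89.0)]]
```

Call:
move_arm(
  increments=[
    [1,-0.03,0.21,0,0,0,0],
    [1,0,0,0.7,0,0,0],
    [1,0,0,0.7,0,0,0],
    [1,0,0,0.7,0,0,0],
    [1,0,0,0.7,0,0,0],
    [1,0,0,0.6,0,0,0],
    [1,0,0,0.4,0,0,0],
    [1,0,0,0.2,0,0,0],
    [1,0,0,0,0,0,0],
    [0,0,0,0,0,0,0],
    [0,0,0,0,0,0,0],
    [0,0,0,0,0,0,0],
    [0,0,0,0,0,0,0],
    [0,0,0,0,0,0,0],
    [0,0,0,0,0,0,0],
    [0,0,0,0,0,0,0],
  ],
  force=25,
)

```text
time_s: 23.1
ee_pos: [0.5474, -0.329, -0.0115]
eef_rot: [3.141, -0.001, 0.001]
force: [-1.3, -0.7, 3.7]
grip_width: 0.0574
grip_force: 25.0
```

Call:
move_arm(
  increments=[
    [0,0,0,-0.2,0,0,0],
    [0,0,0,-0.6,0,0,0],
    [0,0,0,-0.8,0,0,0],
    [0,0,0,-0.8,0,0,0],
    [0,0,0,-0.8,0,0,0],
    [0,0,0,-0.8,0,0,0],
    [0,0.1,-0.66,0,0,0,0],
    [0,0.1,-0.66,0,0,0,0],
    [0,0.1,-0.66,0,0,0,0],
    [0,0.1,-0.66,0,0,0,0],
    [0,0.1,-0.66,0,0,0,0],
    [0,0.1,-0.66,0,0,0,0],
    [0,0.1,-0.66,0,0,0,0],
    [0,0.1,-0.66,0,0,0,0],
    [0,0.1,-0.66,0,0,0,0],
    [0,0.1,-0.66,0,0,0,0],
    [0,0,0,0,0,0,0],
  ],
)

```text
time_s: 24.8
ee_pos: [0.5968, 0.0048, 0.1881]
eef_rot: [-3.141, 0.001, 0.004]
force: [0.9, -0.8, -1.7]
grip_width: 0.0579
grip_force: 25.0
```

```bash
cat > c.py <<'E'
from pots import *
st(); pots([],('wrist','scene'))
E
python3 c.py
```

```text
24.8 [0.5968 0.0048 0.1881] [-3.141e+00  1.000e-03  4.000e-03] [ 0.9 -0.8 -1.7] 0.0579 25.0
wrist coaster 0.85 [103. 278.] 4113 [[array([701.,   4.]), array([93., 65.]), np.float64(1.0)], [array([694.,   4.]), array([75., 53.]), np.float64(1.0)]]
wrist coaster 0.47 [192.  92.] 4996 [[array([554., 279.]), array([154., 166.]), np.float64(19.0)], [array([575., 226.]), array([124., 134.]), np.float64(19.0)]]
wrist coaster 0.27 [127. 307.] 38097 [[array([581.,  -4.]), array([471., 228.]), np.float64(1.0)], [array([597.,  -2.]), array([380., 184.]), np.float64(1.0)]]
scene coaster 0.73 [226. 226.] 456 [[array([696.,   9.]), array([63., 91.]), np.float64(89.0)], [array([656.,  42.]), array([58., 84.]), np.float64(89.0)]]
```

Call:
move_arm(
  increments=[
    [0,0.5,0.02,0,0,0,0],
    [0,0.5,0,0,0,0,0],
    [0,0.5,0,0.2,0,0,0],
    [0,0.5,0,0.6,0,0,0],
    [0,0.08,0,0.7,0,0,0],
    [0,0,0,0.7,0,0,0],
    [0,0,0,0.6,0,0,0],
    [0,0,0,0.4,0,0,0],
    [0,0,0,0.2,0,0,0],
    [0,0,0,0.1,0,0,0],
    [0,0,0,0.02,0,0,0],
    [0,0,0,0,0,0,0],
  ],
)

```text
time_s: 26.2
ee_pos: [0.7015, 0.0001, 0.0132]
eef_rot: [3.142, -0.002, 0.001]
force: [0.4, 0.6, -2.2]
grip_width: 0.0577
grip_force: 25.0
```

Call:
move_arm(
  increments=[
    [0,0,-0.06,0,0,0,0],
    [0,0,0,0.02,0,0,0],
    [0,0,0,0.02,0,0,0],
    [0,0,0,0,0,0,0],
  ],
)

```text
time_s: 26.6
ee_pos: [0.7012, 0.0035, 0.0105]
eef_rot: [-3.141, -0.001, 0.001]
force: [0.3, 2.2, 0.6]
grip_width: 0.0576
grip_force: 25.0
```

Call:
move_arm(
  increments=[
    [0,0,0,0.01,0,0,0],
    [0.9,0,0,0,0,0,0],
    [0.9,0,0,0,0,0,0],
    [0.9,0,0,0,0,0,0],
    [0.9,0,0,-0.1,0,0,0],
    [0.9,0,0,-0.4,0,0,0],
    [1,0,0,-0.7,0,0,0],
    [1,0,0,-0.7,0,0,0],
    [1,0,0,-0.7,0,0,0],
    [1,0,0,-0.7,0,0,0],
    [1,-0.3,-0.6,-0.3,0,0,0],
    [1,-0.4,-0.6,0,0,0,0],
    [1,-0.4,-0.6,0,0,0,0],
    [1,-0.4,-0.6,0,0,0,0],
    [1,-0.4,-0.6,0,0,0,0],
    [1,-0.4,-0.6,0,0,0,0],
    [1,-0.4,-0.6,0,0,0,0.04],
    [1,-0.4,-0.6,0,0,0,0.04],
    [1,-0.4,-0.6,0,0,0,0],
    [1,0,0,0,0,0,0],
  ],
)

```text
time_s: 28.6
ee_pos: [0.5276, 0.2786, 0.1902]
eef_rot: [-3.141, -0.0, -0.075]
force: [0.0, -0.6, -0.4]
grip_width: 0.094
grip_force: 0.0
```

```bash
cat > d.py <<'E'
from pots import *
st(); pots(['brown_pot_center'],('scene',),.022); pots([],('wrist','side'));plan(.5545,.277,.0555,-.079)
E
python3 d.py
```

```text
28.6 [0.5276 0.2786 0.1902] [-3.141 -0.    -0.075] [ 0.  -0.6 -0.4] 0.094 0.0
wrist coaster 0.63 [ 55. 477.] 1946 [[array([693.,   9.]), array([71., 80.]), np.float64(89.0)], [array([674.,  59.]), array([57., 65.]), np.float64(89.0)]]
side coaster 0.75 [244. 235.] 220 [[array([688.,  31.]), array([99., 74.]), np.float64(16.0)], [array([620., 149.]), array([87., 65.]), np.float64(16.0)]]
now-frame shift [ 0.49 -0.09  2.68] target-frame shift [ 0.49 -0.09  2.68] rot [ 0.     0.    -0.001]
```

Call:
move_arm(
  increments=[
    [1,0.49,-0.09,0,0,0,0],
    [1,0,0,0.6,0,0,0],
    [1,0,0,0.6,0,0,0],
    [1,0,0,0.6,0,0,0],
    [1,0,0,0.4,0,0,0],
    [1,0,0,0.3,0,0,0],
    [1,0,0,0.2,0,0,0],
    [1,0,0,0,0,0,0],
    [0,0,0,0,0,0,0],
    [0,0,0,0,0,0,0],
    [0,0,0,0,0,0,0],
    [0,0,0,0,0,0,0],
    [0,0,0,0,0,0,0],
    [0,0,0,0,0,0,0],
  ],
  force=20,
)

```text
time_s: 30.35
ee_pos: [0.5543, 0.2781, 0.0547]
eef_rot: [-3.141, -0.0, -0.079]
force: [0.2, 0.1, -0.1]
grip_width: 0.0639
grip_force: 20.0
```

Call:
move_arm(
  increments=[
    [0,0,0,-0.2,0,0,0],
    [0,0,0,-0.4,0,0,0],
    [0,0,0,-0.6,0,0,0],
    [0,0,0,-0.7,0,0,0],
    [0,0,0,-0.7,0,0,-0.04],
    [0,0,0,-0.2,0,0,-0.04],
    [0,0.06,0.55,0,0,0,0],
    [0,0.06,0.55,0,0,0,0],
    [0,0.06,0.55,0,0,0,0],
    [0,0.06,0.55,0,0,0,0],
    [0,0.06,0.55,0,0,0,0],
    [0,0.06,0.55,0,0,0,0],
    [0,0.06,0.55,0,0,0,0],
    [0,0.06,0.55,0,0,0,0],
    [0,0.06,0.55,0,0,0,0],
    [0,0.06,0.55,0,0,0,0],
    [0,0,0,0,0,0,0],
  ],
)

```text
time_s: 32.05
ee_pos: [0.5844, 0.0004, 0.1951]
eef_rot: [3.141, -0.0, -0.002]
force: [0.4, -0.4, -1.7]
grip_width: 0.0638
grip_force: 20.0
```

Run:
```python
from pots import *
st(); c=cam('wrist'); cv2.imwrite('pics/w8.png',c['color']); pots(['brown_pot_center'],('wrist',),.022); plan(.587,.004,-.0135,0)
```

```text
32.05 [5.844e-01 4.000e-04 1.951e-01] [ 3.141e+00 -0.000e+00 -2.000e-03] [ 0.4 -0.4 -1.7] 0.0638 20.0
wrist coaster 0.67 [ 90. 524.] 5787 [[array([ 709., -296.]), array([104., 100.]), np.float64(12.0)], [array([ 698., -239.]), array([84., 81.]), np.float64(12.0)]]
wrist coaster 0.61 [118. 274.] 1681 [[array([700.,   5.]), array([92., 65.]), np.float64(0.0)], [array([690.,   4.]), array([74., 53.]), np.float64(0.0)]]
wrist coaster 0.5 [190.  94.] 5552 [[array([550., 281.]), array([161., 166.]), np.float64(16.0)], [array([569., 228.]), array([131., 135.]), np.float64(16.0)]]
now-frame shift [ 0.05 -0.    4.17] target-frame shift [ 0.05 -0.    4.17] rot [-0.    -0.     0.002]
```

View pics/w8.png

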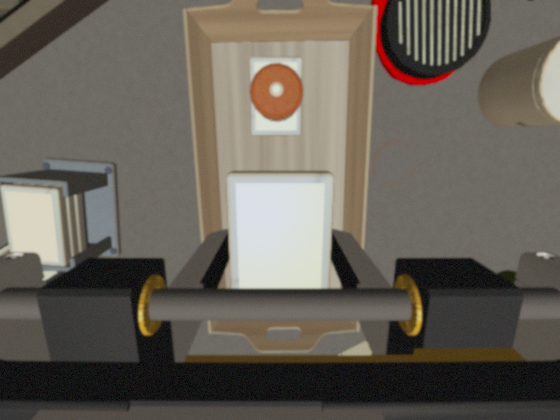

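Call:
move_arm(
  increments=[
    [0,0.05,0,0.4,0,0,0],
    [0,0,0,0.7,0,0,0],
    [0,0,0,0.7,0,0,0],
    [0,0,0,0.7,0,0,0],
    [0,0,0,0.6,0,0,0],
    [0,0,0,0.5,0,0,0],
    [0,0,0,0.35,0,0,0],
    [0,0,0,0.15,0,0,0],
    [0,0,0,0.05,0,0,0],
    [0,0,0,0.02,0,0,0],
    [0,0,0,0.02,0,0,0],
    [0,0,0,0,0,0,0],
  ],
)

```text
time_s: 33.45
ee_pos: [0.5872, 0.0031, -0.0143]
eef_rot: [3.142, -0.001, 0.001]
force: [0.5, 0.7, -1.3]
grip_width: 0.0634
grip_force: 20.0
```

Call:
move_arm(
  increments=[
    [0,0,0,0.02,0,0,0],
    [0,0,0,0.02,0,0,0],
    [0.9,0,0,0,0,0,0],
    [0.9,0,0,0,0,0,0],
    [0.9,0,0,-0.02,0,0,0],
    [0.9,0,0,-0.1,0,0,0],
    [1,0,0,-0.5,0,0,0],
    [1,0,0,-0.7,0,0,0],
    [1,0,0,-0.7,0,0,0],
    [1,0,0,-0.7,0,0,0],
    [1,-0.4,0.5,-0.8,0,0,0],
    [1,-0.4,0.5,-0.6,0,0,0],
    [1,-0.4,0.5,0,0,0,0],
    [1,-0.4,0.5,0,0,0,0],
    [1,-0.4,0.5,0,0,0,0],
    [1,-0.4,0.5,0,0,0,0],
    [1,-0.4,0.5,0,0,0,0],
    [1,-0.4,0.5,0,0,0,0],
    [1,-0.2,0.1,0,0,0,0],
    [1,0,0,0,0,0,0],
  ],
)

```text
time_s: 35.45
ee_pos: [0.417, -0.2018, 0.1885]
eef_rot: [3.141, -0.001, -0.001]
force: [-0.2, -0.7, -0.5]
grip_width: 0.0937
grip_force: 0.0
```

Run:
```python
from pots import *
st(); pots(['blue_pot_center'],('wrist','scene'))
plan(.42,-.2025,-.0115,0)
```

```text
35.45 [ 0.417  -0.2018  0.1885] [ 3.141e+00 -1.000e-03 -1.000e-03] [-0.2 -0.7 -0.5] 0.0937 0.0
wrist blue_pot_center 0.59 [189. 282.] 1860 [ 0.4215 -0.2032] 0.052
scene blue_pot_center 0.87 [221. 340.] 303 [ 0.424  -0.2074] 0.245
scene coaster 0.63 [233. 229.] 252 [[array([696.,   9.]), array([96., 64.]), np.float64(1.0)], [array([657.,  42.]), array([90., 60.]), np.float64(1.0)]]
now-frame shift [0.04 0.03 3.99] target-frame shift [0.04 0.03 3.99] rot [-0.     0.     0.002]
```

Call:
move_arm(
  increments=[
    [1,0.08,0.04,0,0,0,0],
    [1,0,0,0.7,0,0,0],
    [1,0,0,0.7,0,0,0],
    [1,0,0,0.7,0,0,0],
    [1,0,0,0.7,0,0,0],
    [1,0,0,0.6,0,0,0],
    [1,0,0,0.4,0,0,0],
    [1,0,0,0.2,0,0,0],
    [1,0,0,0,0,0,0],
    [0,0,0,0,0,0,0],
    [0,0,0,0,0,0,0],
    [0,0,0,0,0,0,0],
    [0,0,0,0,0,0,0],
    [0,0,0,0,0,0,0],
    [0,0,0,0,0,0,0],
    [0,0,0,0,0,0,0],
  ],
  force=25,
)

```text
time_s: 37.35
ee_pos: [0.4217, -0.2036, -0.0116]
eef_rot: [3.141, -0.0, 0.001]
force: [-0.9, 0.6, 5.6]
grip_width: 0.0577
grip_force: 25.0
```

Call:
move_arm(
  increments=[
    [0,0,0,-0.2,0,0,0],
    [0,0,0,-0.6,0,0,0],
    [0,0,0,-0.8,0,0,0],
    [0,0,0,-0.8,0,0,0],
    [0,0,0,-0.8,0,0,0],
    [0,0,0,-0.8,0,0,0],
    [0,0.14,-0.52,0,0,0,0],
    [0,0.14,-0.52,0,0,0,0],
    [0,0.14,-0.52,0,0,0,0],
    [0,0.14,-0.52,0,0,0,0],
    [0,0.14,-0.52,0,0,0,0],
    [0,0.14,-0.52,0,0,0,0],
    [0,0.14,-0.52,0,0,0,0],
    [0,0.14,-0.52,0,0,0,0],
    [0,0,0,0,0,0,0],
    [0,0,0,0,0,0,0],
  ],
)

```text
time_s: 38.95
ee_pos: [0.4771, 0.0048, 0.1882]
eef_rot: [3.141, 0.0, 0.002]
force: [0.2, -0.7, -2.3]
grip_width: 0.0577
grip_force: 25.0
```

```bash
python3 c.py
```

```text
38.95 [0.4771 0.0048 0.1882] [3.141e+00 0.000e+00 2.000e-03] [ 0.2 -0.7 -2.3] 0.0577 25.0
wrist coaster 0.66 [ 29. 279.] 1498 [[array([674.,   5.]), array([45., 64.]), np.float64(0.0)], [array([649.,   5.]), array([36., 51.]), np.float64(0.0)]]
scene coaster 0.67 [231. 230.] 289 [[array([698.,   9.]), array([94., 69.]), np.float64(2.0)], [array([658.,  42.]), array([87., 64.]), np.float64(2.0)]]
```

```bash
cat > white.py <<'E'
from h import *
def white(n='wrist',z=.022):
    c=cam(n); f=c['color'].astype(int); h=cv2.cvtColor(c['color'],cv2.COLOR_BGR2HSV)
    m=((h[...,2]>170)&(h[...,1]<40)).astype(np.uint8); m=cv2.morphologyEx(m,cv2.MORPH_OPEN,np.ones((3,3)))
    k,l,s,ce=cv2.connectedComponentsWithStats(m)
    for i in range(1,k):
        if s[i,4]<300: continue
        ys,xs=np.nonzero(l==i); P=np.array([at_z(c,[x,y],z)[:2] for x,y in list(zip(xs,ys))[::3]],np.float32)*1000
        print(n,s[i],[np.round(v,0) for v in cv2.minAreaRect(P)])
    e=[[.587+a*.046,.004+b*.032,z] for a,b in((1,1),(1,-1),(-1,-1),(-1,1))]; print('expect',proj(c,e).round().tolist())
    return c
E
python3 - <<'E'
from white import *
c=white(); cv2.imwrite('pics/w9.png',c['color'])
E
```

```text
wrist [  218     0   137   233 22885] [array([558.,  -4.]), array([278., 163.]), np.float64(0.0)]
wrist [   0   80   46   94 3853] [array([557., 332.]), array([ 60., 112.]), np.float64(85.0)]
wrist [   0  190  105   98 5682] [array([403., 329.]), array([116., 129.]), np.float64(31.0)]
wrist [266 267  28  22 494] [array([353.,   4.]), array([38., 32.]), np.float64(90.0)]
expect [[252.0, 60.0], [306.0, 60.0], [305.0, 140.0], [254.0, 140.0]]
```

View pics/w9.png

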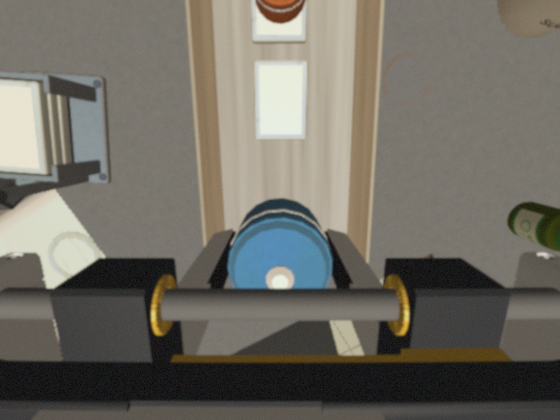

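Call:
move_arm(
  increments=[
    [0,0.5,0.02,0,0,0,0],
    [0,0.5,0.02,0,0,0,0],
    [0,0.5,0,0.2,0,0,0],
    [0,0.5,0,0.6,0,0,0],
    [0,0.2,0,0.7,0,0,0],
    [0,0,0,0.7,0,0,0],
    [0,0,0,0.6,0,0,0],
    [0,0,0,0.4,0,0,0],
    [0,0,0,0.2,0,0,0],
    [0,0,0,0.1,0,0,0],
    [0,0,0,0.02,0,0,0],
    [0,0,0,0.02,0,0,0],
    [0,0,0,0,0,0,0],
  ],
)

```text
time_s: 40.5
ee_pos: [0.5879, 0.0026, 0.0119]
eef_rot: [3.142, -0.001, 0.001]
force: [-0.3, 1.1, -2.2]
grip_width: 0.0577
grip_force: 25.0
```

Call:
move_arm(
  increments=[
    [0,0,0,0.02,0,0,0],
    [0,0,0,0.01,0,0,0],
    [0,0,0,0,0,0,0],
    [0.9,0,0,0,0,0,0],
    [0.9,0,0,0,0,0,0],
    [0.9,0,0,0,0,0,0],
    [0.9,0,0,-0.1,0,0,0],
    [0.9,0,0,-0.4,0,0,0],
    [1,0,0,-0.8,0,0,0],
    [1,0,0,-0.8,0,0,0],
    [1,0,0,-0.8,0,0,0],
    [1,0,-0.5,-0.8,0,0,0],
    [1,-0.1,-0.7,0,0,0,0],
    [1,-0.1,-0.7,0,0,0,0],
    [1,-0.1,-0.7,0,0,0,0],
    [1,-0.1,-0.7,0,0,0,0],
    [1,-0.1,-0.7,0,0,0,0.04],
    [1,-0.1,-0.7,0,0,0,0.04],
    [1,-0.07,-0.7,0,0,0,0],
    [1,0,0,0,0,0,0],
  ],
)

```text
time_s: 42.5
ee_pos: [0.557, 0.2765, 0.1946]
eef_rot: [-3.141, 0.0, -0.076]
force: [0.1, 0.3, -0.2]
grip_width: 0.0936
grip_force: 0.0
```

Run:
```python
from white import *
from pots import pots
st(); pots(['blue_pot_center'],('wrist','scene'),.022); white('wrist',.094);plan(.5545,.277,.055,-.079)
```

```text
42.5 [0.557  0.2765 0.1946] [-3.141  0.    -0.076] [ 0.1  0.3 -0.2] 0.0936 0.0
wrist blue_pot_center 0.65 [152. 512.] 3273 [0.5859 0.0067] 0.087
wrist coaster 0.71 [ 63. 474.] 2435 [[array([700.,   9.]), array([93., 69.]), np.float64(1.0)], [array([685.,  59.]), array([75., 56.]), np.float64(1.0)]]
wrist coaster 0.47 [289. 280.] 1581 [[array([381., 293.]), array([ 57., 160.]), np.float64(82.0)], [array([427., 289.]), array([ 46., 130.]), np.float64(82.0)]]
scene blue_pot_center 0.6 [325. 217.] 1049 [0.5023 0.2729] 0.523
wrist [439   5   8  71 427] [array([703., 102.]), array([63.,  7.]), np.float64(1.0)]
wrist [ 463    9   58   89 2060] [array([687.,  54.]), array([78., 52.]), np.float64(0.0)]
wrist [531  67  19  76 797] [array([635.,  -0.]), array([74., 16.]), np.float64(3.0)]
wrist [436  77  10 106 554] [array([617., 100.]), array([106.,   7.]), np.float64(2.0)]
wrist [ 459   99   55   89 1800] [array([601.,  52.]), array([91., 53.]), np.float64(0.0)]
wrist [ 517  159   26   95 1147] [array([528.,  -1.]), array([106.,  18.]), np.float64(1.0)]
wrist [ 246  162   59   81 4663] [array([555., 277.]), array([63., 89.]), np.float64(85.0)]
wrist [ 190  226   78   63 2947] [array([496., 336.]), array([89., 76.]), np.float64(85.0)]
wrist [ 156  320  112   42 3644] [array([389., 369.]), array([137.,  58.]), np.float64(86.0)]
expect [[504.0, 111.0], [566.0, 106.0], [554.0, 194.0], [496.0, 199.0]]
now-frame shift [-0.08 -0.09  2.8 ] target-frame shift [-0.08 -0.09  2.8 ] rot [-0.    -0.    -0.001]
```

Call:
move_arm(
  increments=[
    [1,-0.04,-0.03,0.5,0,0,0],
    [1,0,0,0.6,0,0,0],
    [1,0,0,0.6,0,0,0],
    [1,0,0,0.4,0,0,0],
    [1,0,0,0.4,0,0,0],
    [1,0,0,0.2,0,0,0],
    [1,0,0,0.1,0,0,0],
    [1,0,0,0,0,0,0],
    [0,0,0,0,0,0,0],
    [0,0,0,0,0,0,0],
    [0,0,0,0,0,0,0],
    [0,0,0,0,0,0,0],
    [0,0,0,0,0,0,0],
    [0,0,0,0,0,0,0],
  ],
  force=20,
)

```text
time_s: 44.25
ee_pos: [0.5561, 0.2748, 0.0548]
eef_rot: [-3.141, -0.0, -0.079]
force: [0.6, 0.7, 0.2]
grip_width: 0.0637
grip_force: 20.0
```

Call:
move_arm(
  increments=[
    [0,0,0,-0.2,0,0,0],
    [0,0,0,-0.4,0,0,0],
    [0,0,0,-0.6,0,0,0],
    [0,0,0,-0.7,0,0,0],
    [0,0,0,-0.7,0,0,-0.04],
    [0,0,0,-0.2,0,0,-0.04],
    [0,-0.16,0.55,0,0,0,0],
    [0,-0.16,0.55,0,0,0,0],
    [0,-0.16,0.55,0,0,0,0],
    [0,-0.16,0.55,0,0,0,0],
    [0,-0.16,0.55,0,0,0,0],
    [0,-0.16,0.55,0,0,0,0],
    [0,-0.16,0.55,0,0,0,0],
    [0,-0.16,0.55,0,0,0,0],
    [0,-0.16,0.55,0,0,0,0],
    [0,-0.16,0.55,0,0,0,0],
    [0,0,0,0,0,0,0],
  ],
)

```text
time_s: 45.95
ee_pos: [0.4755, -0.0028, 0.1953]
eef_rot: [3.141, -0.0, -0.002]
force: [0.2, -0.1, -1.3]
grip_width: 0.0634
grip_force: 20.0
```

Run:
```python
from pots import *
st(); c=cam('wrist'); 
for r in ctrl.cut_out('coaster_1_center',c)[:3]: print(r['conf'],r['centre'],r['mask'].sum())
pots(['blue_pot_center','brown_pot_center'],('wrist',),.022)
plan(.472,.004,-.0135,0)
```

```text
45.95 [ 0.4755 -0.0028  0.1953] [ 3.141e+00 -0.000e+00 -2.000e-03] [ 0.2 -0.1 -1.3] 0.0634 20.0
0.95 [28.8, 271.3] 1458
wrist blue_pot_center 0.88 [ 95. 276.] 2358 [0.5853 0.0023] 0.07
wrist brown_pot_center 0.6 [  9. 278.] 944 [0.7019 0.0037] 0.02
wrist brown_pot_center 0.5 [138.  76.] 7224 [0.5816 0.2272] 0.676
wrist coaster 0.66 [ 30. 273.] 1461 [[array([675.,   5.]), array([64., 47.]), np.float64(90.0)], [array([650.,   4.]), array([52., 38.]), np.float64(90.0)]]
now-frame shift [-0.09 -0.07  4.16] target-frame shift [-0.09 -0.07  4.16] rot [-0.     0.     0.002]
```

Call:
move_arm(
  increments=[
    [0,-0.09,-0.08,0.4,0,0,0],
    [0,0,0,0.7,0,0,0],
    [0,0,0,0.7,0,0,0],
    [0,0,0,0.7,0,0,0],
    [0,0,0,0.6,0,0,0],
    [0,0,0,0.5,0,0,0],
    [0,0,0,0.35,0,0,0],
    [0,0,0,0.15,0,0,0],
    [0,0,0,0.05,0,0,0],
    [0,0,0,0.02,0,0,0],
    [0,0,0,0.02,0,0,0],
    [0,0,0,0.02,0,0,0],
    [0,0,0,0,0,0,0],
  ],
)

```text
time_s: 47.55
ee_pos: [0.4719, 0.0035, -0.0156]
eef_rot: [3.142, -0.001, 0.001]
force: [-0.8, 0.1, -1.0]
grip_width: 0.0638
grip_force: 20.0
```

Call:
move_arm(
  increments=[
    [0,0,0,0.02,0,0,0],
    [0,0,0,0,0,0,0],
    [0.9,0,0,0,0,0,0],
    [0.9,0,0,0,0,0,0],
    [0.9,0,0,-0.02,0,0,0],
    [0.9,0,0,-0.1,0,0,0],
    [1,0,0,-0.6,0,0,0],
    [1,0,0,-0.8,0,0,0],
    [1,0,0,-0.8,0,0,0],
    [1,0,0.2,-0.8,0,0,0],
    [1,-0.1,0.75,-0.8,0,0,0],
    [1,-0.1,0.75,-0.5,0,0,0],
    [1,-0.1,0.75,0,0,0,0],
    [1,-0.1,0.75,0,0,0,0],
    [1,-0.1,0.75,0,0,0,0],
    [1,-0.1,0.75,0,0,0,0],
    [1,-0.1,0.75,0,0,0,0],
    [1,0,0.75,0,0,0,0],
    [1,0,0.75,0,0,0,0],
    [1,0,0,0,0,0,0],
  ],
)

```text
time_s: 49.55
ee_pos: [0.4366, -0.3437, 0.2002]
eef_rot: [3.141, 0.0, -0.002]
force: [0.3, 0.1, -1.0]
grip_width: 0.0938
grip_force: 0.0
```

Run:
```python
from pots import *
st(); pots(['pesto_jar_center'],('wrist','scene','side'))
plan(.435,-.344,.0,0)
```

```text
49.55 [ 0.4366 -0.3437  0.2002] [ 3.141e+00  0.000e+00 -2.000e-03] [ 0.3  0.1 -1. ] 0.0938 0.0
wrist pesto_jar_center 0.81 [195. 281.] 1809 [ 0.4349 -0.3424] 0.081
wrist coaster 0.59 [ 6. 11.] 283 [[array([657., -23.]), array([24., 14.]), np.float64(89.0)], [array([629., -83.]), array([20., 11.]), np.float64(89.0)]]
wrist coaster 0.33 [144. 371.] 1365 [[array([ 492., -464.]), array([60., 45.]), np.float64(77.0)], [array([ 494., -442.]), array([49., 36.]), np.float64(77.0)]]
scene pesto_jar_center 0.62 [190. 354.] 335 [ 0.4366 -0.3443] 0.232
scene coaster 0.69 [232. 232.] 220 [[array([699.,  10.]), array([93., 61.]), np.float64(2.0)], [array([659.,  42.]), array([86., 56.]), np.float64(2.0)]]
side pesto_jar_center 0.69 [202. 347.] 329 [ 0.4315 -0.3381] 0.194
side coaster 0.63 [244. 236.] 292 [[array([691.,  29.]), array([100.,  81.]), np.float64(8.0)], [array([622., 147.]), array([88., 71.]), np.float64(8.0)]]
now-frame shift [-0.05  0.08  4.01] target-frame shift [-0.05  0.08  4.01] rot [ 0.    -0.     0.002]
```

Call:
move_arm(
  increments=[
    [1,-0.03,0,0,0,0,0],
    [1,0,0,0.7,0,0,0],
    [1,0,0,0.7,0,0,0],
    [1,0,0,0.7,0,0,0],
    [1,0,0,0.7,0,0,0],
    [1,0,0,0.5,0,0,0],
    [1,0,0,0.3,0,0,0],
    [1,0,0,0.15,0,0,0],
    [1,0,0,0,0,0,0],
    [0,0,0,0,0,0,0],
    [0,0,0,0,0,0,0],
    [0,0,0,0,0,0,0],
    [0,0,0,0,0,0,0],
    [0,0,0,0,0,0,0],
    [0,0,0,0,0,0,0],
    [0,0,0,0,0,0,0],
  ],
  force=25,
)

```text
time_s: 51.6
ee_pos: [0.436, -0.3407, 0.0131]
eef_rot: [3.141, -0.0, 0.001]
force: [-0.1, -1.1, 2.3]
grip_width: 0.0506
grip_force: 25.0
```

Call:
move_arm(
  increments=[
    [0,0,0,-0.2,0,0,0],
    [0,0,0,-0.6,0,0,0],
    [0,0,0,-0.8,0,0,0],
    [0,0,0,-0.8,0,0,0],
    [0,0,0,-0.8,0,0,0],
    [0,0,0,-0.8,0,0,0],
    [0,-0.1,-0.58,0,0,0,0],
    [0,-0.1,-0.58,0,0,0,0],
    [0,-0.1,-0.58,0,0,0,0],
    [0,-0.1,-0.58,0,0,0,0],
    [0,-0.1,-0.58,0,0,0,0],
    [0,-0.1,-0.58,0,0,0,0],
    [0,-0.1,-0.58,0,0,0,0],
    [0,-0.1,-0.58,0,0,0,0],
    [0,-0.1,-0.58,0,0,0,0],
    [0,-0.1,-0.58,0,0,0,0],
    [0,-0.1,-0.58,0,0,0,0],
    [0,-0.1,-0.58,0,0,0,0],
    [0,0,0,0,0,0,0],
  ],
)

```text
time_s: 53.5
ee_pos: [0.3749, 0.0096, 0.2134]
eef_rot: [-3.141, -0.0, 0.004]
force: [-0.1, -0.6, -2.8]
grip_width: 0.0506
grip_force: 25.0
```

Run:
```python
from pots import *
from white import white
st(); pots(['blue_pot_center','brown_pot_center'],('wrist',),.022); white('wrist'); c=cam('wrist'); cv2.imwrite('pics/w10.png',c['color'])
```

```text
53.5 [0.3749 0.0096 0.2134] [-3.141 -0.     0.004] [-0.1 -0.6 -2.8] 0.0506 25.0
wrist blue_pot_center 0.8 [ 21. 288.] 1815 [0.5871 0.0026] 0.022
wrist [   0    0   50   75 3513] [array([567., 330.]), array([65., 87.]), np.float64(85.0)]
wrist [  222     0   132   163 16933] [array([508.,  -4.]), array([196., 163.]), np.float64(1.0)]
wrist [    0   126   144   162 14195] [array([333., 329.]), array([191., 189.]), np.float64(30.0)]
wrist [ 342  216   40   59 1154] [array([ 290., -123.]), array([80., 48.]), np.float64(33.0)]
wrist [ 207  321  146   34 2924] [array([134.,   7.]), array([233.,  61.]), np.float64(90.0)]
expect [[255.0, -26.0], [309.0, -26.0], [307.0, 57.0], [256.0, 57.0]]
```

View pics/w10.png

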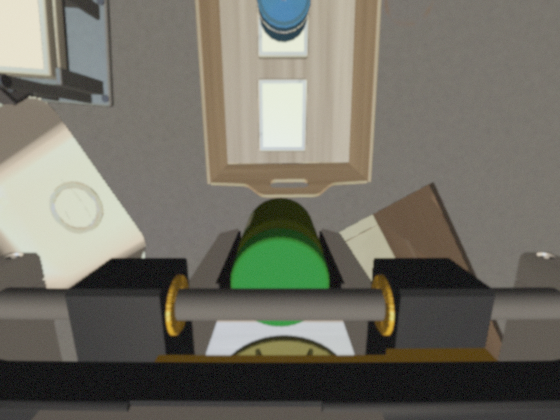

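Run:
```python
from h import *
c=cam('wrist'); p=np.mean([at_z(c,q,.022) for q in((259,79),(306,79),(306,152),(259,152))],0); print(p); plan(p[0],p[1],.037,0)
```

```text
[0.4692552  0.00268298 0.022     ]
now-frame shift [1.87 0.08 3.52] target-frame shift [1.87 0.08 3.52] rot [ 0.  0. -0.]
```

Call:
move_arm(
  increments=[
    [0,0.5,0.04,0,0,0,0],
    [0,0.5,0.04,0,0,0,0],
    [0,0.5,0,0.2,0,0,0],
    [0,0.4,0,0.6,0,0,0],
    [0,0,0,0.7,0,0,0],
    [0,0,0,0.7,0,0,0],
    [0,0,0,0.6,0,0,0],
    [0,0,0,0.4,0,0,0],
    [0,0,0,0.2,0,0,0],
    [0,0,0,0.1,0,0,0],
    [0,0,0,0.02,0,0,0],
    [0,0,0,0,0,0,0],
  ],
)

```text
time_s: 55.05
ee_pos: [0.4712, 0.0034, 0.0377]
eef_rot: [3.142, -0.001, 0.001]
force: [-1.1, 0.3, -1.9]
grip_width: 0.0506
grip_force: 25.0
```

Call:
move_arm(
  increments=[
    [0,-0.02,0,0.02,0,0,0],
    [0,0,0,0.02,0,0,0],
    [0,0,0,0.01,0,0,0],
    [0,0,0,0,0,0,0],
  ],
)

```text
time_s: 55.45
ee_pos: [0.47, 0.0035, 0.035]
eef_rot: [3.142, -0.001, 0.001]
force: [-2.7, 0.0, 5.9]
grip_width: 0.0505
grip_force: 25.0
```

Call:
move_arm(
  increments=[
    [0.9,0,0,0,0,0,0],
    [0.9,0,0,0,0,0,0],
    [0.9,0,0,0,0,0,0],
    [0.9,0,0,-0.1,0,0,0],
    [0.9,0,0,-0.4,0,0,0],
    [1,0,0,-0.8,0,0,0],
    [1,0,0,-0.8,0,0,0],
    [1,0,0,-0.8,0,0,0],
    [0,-0.1,-0.6,-0.6,0,0,0],
    [0,-0.1,-0.6,0,0,0,0],
    [0,-0.1,-0.6,0,0,0,0],
    [0,-0.1,-0.6,0,0,0,0],
    [0,-0.1,-0.6,0,0,0,0],
    [0,-0.1,-0.6,0,0,0,0],
    [0,-0.1,-0.6,0,0,0,0],
    [0,-0.1,-0.6,0,0,0,0.04],
    [0,-0.1,-0.6,0,0,0,0.04],
    [0,0,-0.3,0,0,0,0],
    [0,0,0,0,0,0,0],
  ],
)

```text
time_s: 57.35
ee_pos: [0.4268, 0.2896, 0.2094]
eef_rot: [3.141, 0.0, -0.076]
force: [-0.7, -0.9, 0.3]
grip_width: 0.0097
grip_force: 0.0
```

Run:
```python
from pots import *
st(); pots(['pesto_jar_center','blue_pot_center','brown_pot_center'],('wrist','scene','side'),.022)
plan(.424,.2875,.16,-.079)
```

```text
57.35 [0.4268 0.2896 0.2094] [ 3.141  0.    -0.076] [-0.7 -0.9  0.3] 0.0097 0.0
wrist pesto_jar_center 0.74 [141. 524.] 3521 [ 0.4669 -0.0009] 0.039
wrist blue_pot_center 0.72 [ 35. 521.] 3884 [5.87e-01 3.00e-04] 0.063
scene blue_pot_center 0.44 [323. 225.] 288 [0.4898 0.2631] 0.601
side pesto_jar_center 0.71 [235. 306.] 558 [0.4679 0.0048] 0.106
side blue_pot_center 0.57 [235. 268.] 417 [0.5836 0.0078] 0.139
side brown_pot_center 0.76 [230. 235.] 395 [0.6979 0.0096] 0.158
side brown_pot_center 0.51 [294. 247.] 2131 [0.4984 0.3226] 0.637
side coaster 0.69 [245. 234.] 172 [[array([691.,  25.]), array([92., 64.]), np.float64(2.0)], [array([623., 144.]), array([81., 56.]), np.float64(2.0)]]
now-frame shift [-0.06  0.03  0.99] target-frame shift [-0.06  0.03  0.99] rot [ 0.  0. -0.]
```

Call:
move_arm(
  increments=[
    [0,0,0.02,0.4,0,0,0],
    [0,0,0,0.4,0,0,0],
    [0,0,0,0.15,0,0,0],
    [0,-0.02,0,0.15,0,0,0],
    [0,-0.02,0,0.15,0,0,0],
    [0,-0.02,0,0.15,0,0,0],
    [0,-0.02,0,0.15,0,0,0],
    [0,-0.02,0,0.15,0,0,0],
    [0,-0.02,0,0.15,0,0,0],
    [0,0,0,0.1,0,0,0],
    [0,0,0,0.04,0,0,0],
    [0,0,0,0,0,0,0],
  ],
)

```text
time_s: 59.3
ee_pos: [0.4207, 0.288, 0.1096]
eef_rot: [3.141, 0.0, -0.079]
force: [0.1, -0.5, 0.4]
grip_width: 0.0005
grip_force: 0.0
```

Call:
move_arm(
  increments=[
    [0,0,0,0.02,0,0,0],
    [0,0,0,0.02,0,0,0],
    [0,0,0,0.01,0,0,0],
    [0,0,0,0,0,0,0],
  ],
)

```text
time_s: 59.7
ee_pos: [0.421, 0.2882, 0.1081]
eef_rot: [-3.141, -0.001, -0.079]
force: [-2.2, -0.9, 7.4]
grip_width: 0.0008
grip_force: 3.0
```

Call:
move_arm(
  increments=[
    [0,0,0,-0.2,0,0,0],
    [0,0,0,-0.6,0,0,0],
    [0,0,0,-0.8,0,0,0],
    [0,0,0,-0.8,0,0,0],
    [0,-0.3,-0.5,-0.5,0,0,0],
    [0,0,0,0,0,0,0],
    [0,0,0,0,0,0,0],
    [0,0,0,0,0,0,0],
  ],
)

```text
time_s: 60.5
ee_pos: [0.4077, 0.3136, 0.2514]
eef_rot: [3.14, 0.001, -0.079]
force: [-0.1, 0.1, 0.2]
grip_width: 0.0006
grip_force: 0.0
```

Run:
```python
from pots import *
st(); c=cam('wrist'); s=cam('side'); a=cam('scene')
M['pad']=0
for cc in (s,):
    for r in ctrl.cut_out('lever_pad',cc)[:1]: print('pad',r['conf'],r['centre'],'down',proj(cc,[[.4204,.2875,.13]]),'up',proj(cc,[[.4274,.287,.177]]))
pots(['pesto_jar_center','blue_pot_center','brown_pot_center'],('scene','wrist'),.022)
cv2.imwrite('pics/end.png',np.hstack([cv2.resize(s['color'][190:330,190:350],(400,350),interpolation=2),cv2.resize(a['color'][140:360,170:370],(400,350),interpolation=2)]))
```

```text
60.5 [0.4077 0.3136 0.2514] [ 3.14e+00  1.00e-03 -7.90e-02] [-0.1  0.1  0.2] 0.0006 0.0
pad 0.81 [267.7, 275.9] down [[284.36941322 269.24549433]] up [[281.20715228 250.07209307]]
scene blue_pot_center 0.69 [337. 217.] 585 [0.4972 0.3037] 0.624
scene coaster 0.68 [334. 217.] 565 [[array([528., 299.]), array([207.,  84.]), np.float64(19.0)], [array([500., 311.]), array([193.,  79.]), np.float64(19.0)]]
wrist pesto_jar_center 0.82 [123. 522.] 3142 [ 0.4671 -0.0016] 0.072
wrist blue_pot_center 0.92 [ 28. 511.] 3152 [0.5865 0.0047] 0.077
wrist coaster 0.61 [113. 300.] 4323 [[array([505., 279.]), array([ 99., 257.]), np.float64(85.0)], [array([500., 284.]), array([ 83., 214.]), np.float64(85.0)]]
```

View pics/end.png

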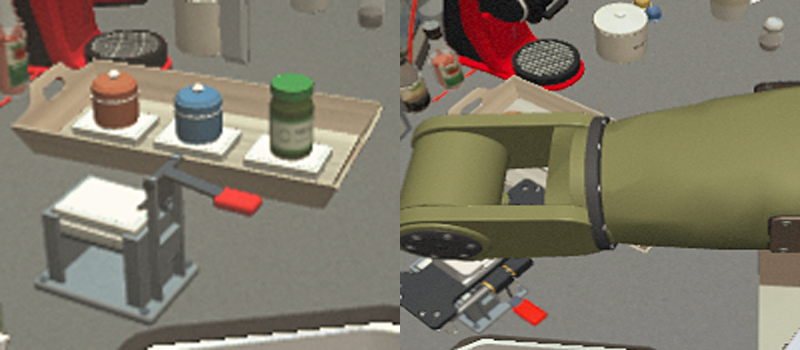

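```bash
python3 -c "
from station import ctrl; print(ctrl.hand_in())"
```

```text
the job is handed in; nothing more can be done
None
```

The job is handed in, with no verdict returned: the pesto jar, blue pot and brown pot each stand on their own coaster in the tray, two spare coasters are in the dispenser and its lever is pressed down; there was no honey jar.

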